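# Pack a screen carton and pin the case lid back on

### The job

Push the flat carton up the ramp and over its top edge so that it drops flat into the open storage case. Then take the loose lid off its sloping rack and lay it on the case with its knuckle between the case's two knuckles, and slide the hinge pin through all three knuckles from the end away from the ramp, until its head is fully home. Leave the phone, the screw jar and the charger alone.

Things in the scene. Friction and masses are not known exactly. Their poses are not given: they have to be found in the camera images.
- case: Grey open plastic case fixed to the counter, 114 (x) x 126 (y) x 38 high, walls and floor 5 thick. Origin: centre of its underside; z up. Beside its +x wall two fixed steel knuckles (tubes, bore 14, outside 20) on one axis along y at x=+68, z=40: one from y=+40 to +66, the other from y=-36 to -6. A ramp is fixed to its -y wall.
- case_bore (a point): Centre of the outer mouth of the case's +y knuckle, where the pin enters: on the hinge axis, at x=+68, y=+66, z=40 in the case's frame; axes as the case's. The pin goes in along -y.
- carton: Flat cardboard carton, 92 (x) x 100 (y) x 22 high, 0.14 to 0.28 kg, too wide for most grippers, lying on the counter before the ramp's foot. Origin: centre of its underside; z up, its +y side faces the ramp.
- lid: Loose grey lid, 0.16 kg. Plate 4 thick, x=-59 to +55, y=-61 to +61; origin: centre of the plate's underside. Below it, tapered ribs 8 deep that drop into the case's mouth with about 2 play on each side. Laid on the case, its origin is at x=0, y=0, z=38 in the case's frame, axes parallel. It starts on the rack, its z axis leaning 30 degrees from vertical to the rack's -x, knuckle edge up.
- lid_handle (a point): Middle of the lid's bar handle, at x=0, y=0, z=28 in the lid's frame; axes as the lid's. The bar is 12 thick (x), 66 long (y) and rises from the plate to z=40. Grip it across x.
- lid_knuckle (a point): Centre of the lid's one steel knuckle (bore 14, outside 20, axis along y, 34 long), at x=68, y=17, z=2 in the lid's frame; axes as the lid's.
- rack: Fixed white rack, base 100 (x) x 130 (y), whose 110 wide board slopes 30 degrees, rising towards +x to about 72 above the counter, with a stop along its low edge that the lid's -x edge rests against. The lid lies on the board on its ribs. Origin: centre of its underside; z up.
- pin: Loose steel hinge pin, 0.07 kg: shaft 9 in diameter and 112 long with a tapered tip, and a round head 18 in diameter and 36 long. Origin: on its axis at the shoulder between shaft and head; the head extends to y=+36, the shaft to y=-112. It lies level on the pin rest, its axis about 45 above the counter.
- pin_head (a point): Grip point on the pin's head, on the axis 20 from the shoulder (y=+20 in the pin's frame).
- pin_tip (a point): Tip of the pin, on the axis at y=-112 in the pin's frame.
- pin_rest: Fixed black rest, base 50 (x) x 100 (y) x 6 high, with two notched posts 50 high at y=-40 and y=+40 (10 thick along y) that carry the pin's shaft along y; the head overhangs the +y end. Origin: centre of its underside; z up.
- phone: Bystander: black phone lying flat, 74 x 152 x 9. Origin: centre of its underside.
- screw_jar: Bystander: small clear screw-top jar, 48 in diameter, 55 high. Origin: centre of its underside.
- charger: Bystander: white charger block, 45 x 45 x 28. Origin: centre of its underside.
- ramp_foot (a point): Middle of the ramp's foot, level with the counter, at y=-208 of the case's frame; axes as the case's. The aluminium ramp is 116 wide and climbs along +y. Low side rails (12 above the ramp) leave 106 between them and flare out to about 130 at the foot.
- ramp_top (a point): Middle of the ramp's top edge, which is the rim of the case's -y wall: y=-63, z=38 in the case's frame. Inside the wall (5 thick) the carton drops to the case's floor.

How it is judged:
By the outcome, as a careful person would: the job done as asked, in the order asked, and still so for the second after the job is handed in, with the robot touching nothing.
It also fails if it takes over 67 s, if anything falls off the work surface, if the arm or the gripper's body presses on something with over 40 N, if the wrist force passes 120 N, or if a joint passes its speed limit or range.

### The arm

A 6-joint arm with a two-finger parallel gripper is mounted at the origin on the work surface. World frame = base frame: x ahead of the robot, y to its left, z up, the work surface at z = 0. Lengths are in m, angles in rad, forces in N, time in s.
With the tool pointing down it reaches from about 0.35 to 0.85 m from the base axis. Payload 8.1 kg.
Tool frame: the origin (TCP) lies at the very end of the fingers, on their centre line; the grasp point (between the pads) lies manip.tcp_to_grasp behind it (manip.tcp_to_grasp is the distance from the TCP to the grasp point, in m); x points along the fingers, z is the direction in which the jaws open and shut, and the axes are right-handed (so a half turn about x gives the same grasp; the last joint's range is limited). The gripper opens to 85 mm and grips with 20 to 120 N. Pads are 22 mm wide; open, the fingers measure 114 mm over their backs; the gripper's body (76 mm by 85 mm) begins 54 mm behind the grasp point. The pads swing forward as they close: fully open they stand 13 mm farther back than shut.
Start: joints at [1.103, 0.13, 1.488, -0, 1.523, -0.085], TCP at [0.224, 0.557, 0.231] pointing down, gripper open.
Joint ranges: [-2.96, 2.96], [-0.89, 2.26], [0.02, 2.5], [-1.34, 4.48], [0, 2.73], [-2.66, 2.66]. Speed limits (rad/s): [2.39, 2.39, 2.79, 3.14, 3.14, 3.14].

### API

Orientations are given as a 3x3 rotation matrix whose columns are the frame's x, y, z axes.
In Python, from station import readout, optics, manip gives the robot as it stands.
- The arm moves only by the shell command python3 -m creep 'ROWS' [FORCE]. ROWS is JSON, a list of rows, each a list of 7 numbers: the opening, from 0 (shut) to 1 (fully open), then the shift along the tool's x, y, z in units of 60 mm (1.0 is 60 mm), then the turn, a rotation vector about the tool's x, y, z in units of 5 degrees (1.0 is 5 degrees). In form: [[hand, x, y, z, wx, wy, wz], ...]. A call has 1 to 8 rows; each row shifts and turns the commanded pose from where the row before left it, along the tool's axes as they then stand; what a row does not reach is not made up. A row lasts 1/8 s, in which the tool goes at most 62.5 mm and 10.7 degrees, less where a joint would pass 70% of its speed; a pose out of reach is approached as far as the arm can. A call is refused whole if a number of a shift passes 1 or a number of a turn 1, either way. A call with a gripper value outside its range is refused whole. The fingers move at their own pace and stop on an object; FORCE is the grip in N (left out, the last holds). Time passes only in rows, so rows that do not move let the fingers close. It gives the time, the measured TCP pose, the force and the opening at its end, in the units of the state.
- readout.get_obs(): the state, without advancing time (a new reading comes with each control period).
- optics.read_camera(name): name is "scene" or "top" or "wrist"; returns the picture (420x560x3 uint8, red, green, blue); there is no depth.
- optics.get_calibration(name): a dict with "intrinsics" (3x3 intrinsics, pixels), "rvec" (rotation vector, rad) and "tvec" (3), from world to camera coordinates, as OpenCV has them. Camera axes: x right, y down, z forward; pixel columns grow to the right and rows downward; lengths in m; the calibration is good to about 2 mm. The wrist camera is an equidistant fisheye: a pixel r from the principal point sees the ray r / f radians off the axis. A picture is of the moment at which its call begins: read the wrist's pose just before it. get_calibration takes no time and is no camera call; for the wrist camera it gives the pose at the moment of the call.
- manip.sign_off(): hands the job in, once; it reports no verdict.
The state is a dict: "time_s": time; "joint_pos": joint angles; "joint_vel": joint speeds; "effort": joint torques, N m; "tool_pos": TCP position; "tool_rot": TCP orientation; "force": force on the tool from outside, world axes, zero at the start; "ft_torque": the same for the moment, N m; "grip_width": finger opening in m.
Only numpy, scipy, OpenCV 4.12 (cv2) and the standard library are available. Lean on these libraries where they do the work, as an engineer would, in place of code of your own. Each camera call takes 0.05 s, during which the arm holds its last target. There are 200 camera calls.

## Working session

There is one attempt and no reset: what is moved stays moved. The work goes in short steps, Python scripts to look and compute and a shell command to move; the robot and the scene stay as the last step left them, time stands still between calls to the robot, and variables do not carry over. Pictures are saved under pics/ and viewed, about 8 in all and at most 12, crops included, and the job is handed in when it is done.

```bash
ls; mkdir -p pics
python3 - <<'E'
from station import readout, optics, manip
import cv2,numpy as np
o=readout.get_obs();print(o['time_s'],o['tool_pos'],np.round(o['tool_rot'],3),o['force'],o['grip_width'],manip.tcp_to_grasp)
for n in ("scene","top"):
    c=optics.get_calibration(n);print(n,c['intrinsics'],c['rvec'],c['tvec'])
    im=optics.read_camera(n)[:,:,::-1];np.save(f'pics/{n}0.npy',im)
    cv2.imwrite(f'pics/{n}0.png',cv2.resize(im,(800,600),interpolation=cv2.INTER_CUBIC))
E
```

```text
pics
0.0 [0.22384876 0.55608673 0.2302359 ] [[-0.001 -0.928  0.374]
 [-0.002  0.374  0.928]
 [-1.     0.    -0.002]] [-0.46124797  0.27123798  0.71934906] 0.08568223112056951 0.0187
scene [[403.2284089    0.         287.45969409]
 [  0.         403.2284089  208.99399907]
 [  0.           0.           1.        ]] [ 2.13458686  1.20148937 -0.48468059] [-0.29998073 -0.33050541  1.55688861]
top [[461.57967117   0.         283.17117845]
 [  0.         461.57967117 211.00420331]
 [  0.           0.           1.        ]] [ 2.17076806 -2.13690547  0.15636282] [-0.02307003  0.60698721  1.05365995]
```

View pics/top0.png

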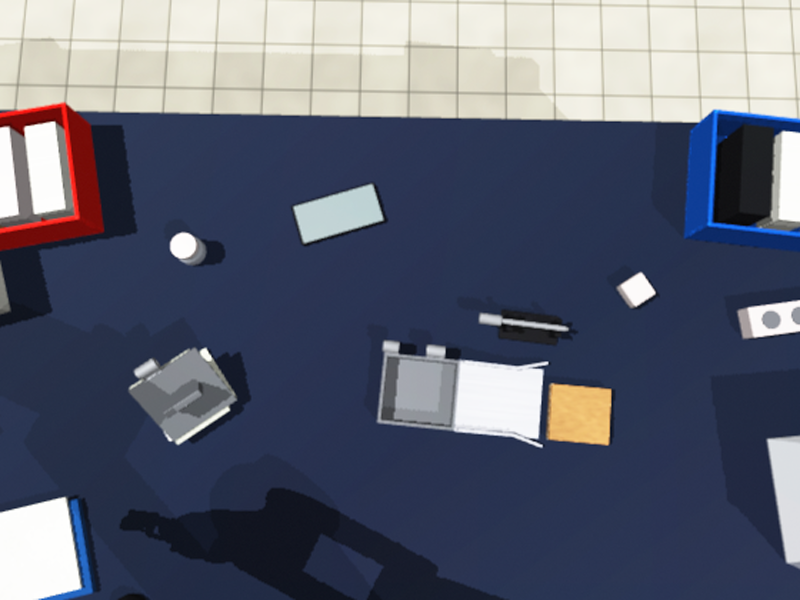

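View pics/scene0.png

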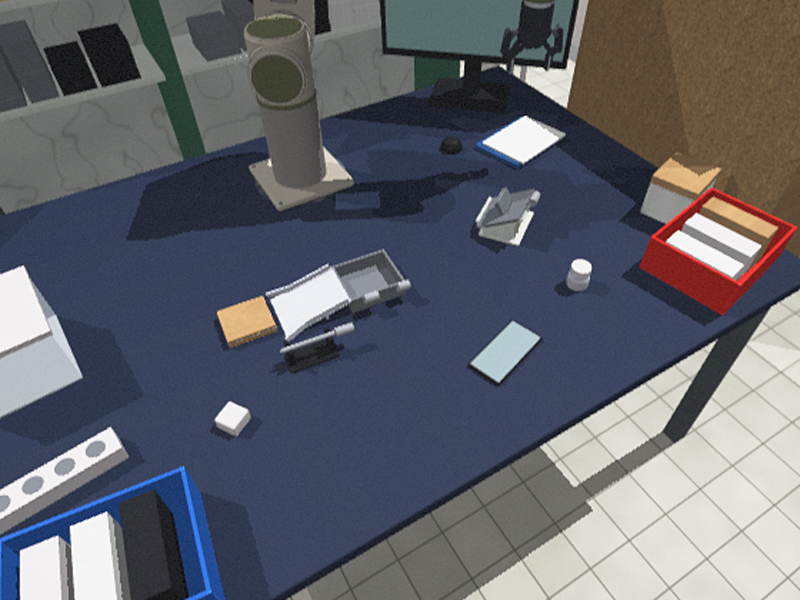

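The top view shows the case at about (420,390), the ramp at (500,400) and the carton at (580,413). The pin on its rest is at (525,325), the rack and lid at (185,390), and the phone, jar and charger stand clear. Next I'll take enlarged crops.

```bash
cat > h.py <<'E'
import numpy as np,cv2
from scipy.spatial.transform import Rotation as R
from station import optics,readout
def cal(n):
    c=optics.get_calibration(n);return np.array(c['intrinsics'],float),np.array(c['rvec'],float),np.array(c['tvec'],float)
def ray(n,uv,c=None):
    K,rv,t=c or cal(n);Rm=R.from_rotvec(rv).as_matrix()
    a=np.array([(uv[0]-K[0,2])/K[0,0],(uv[1]-K[1,2])/K[1,1]])
    if n=='wrist':
        th=np.hypot(*a);d=np.r_[a/max(th,1e-9)*np.sin(th),np.cos(th)]
    else: d=np.r_[a,1]
    return -Rm.T@t, Rm.T@d
def onz(n,uv,z,c=None):
    o,d=ray(n,uv,c);return o+d*(z-o[2])/d[2]
def proj(n,P,c=None):
    K,rv,t=c or cal(n);P=np.atleast_2d(P);q=P@R.from_rotvec(rv).as_matrix().T+t
    if n=='wrist':
        th=np.arctan2(np.hypot(q[:,0],q[:,1]),q[:,2]);a=q[:,:2]/np.hypot(q[:,0],q[:,1])[:,None]*th[:,None]
    else: a=q[:,:2]/q[:,2:]
    return a*K[[0,1],[0,1]]+K[:2,2]
E
python3 - <<'E'
import numpy as np,cv2
im=np.load('pics/top0.npy')
cv2.imwrite('pics/c1.png',cv2.resize(im[215:320,260:440],(800,467),interpolation=cv2.INTER_CUBIC))
cv2.imwrite('pics/c2.png',cv2.resize(im[235:320,80:180],(700,595),interpolation=cv2.INTER_CUBIC))
E
```

```text
(no output)
```

View pics/c1.png

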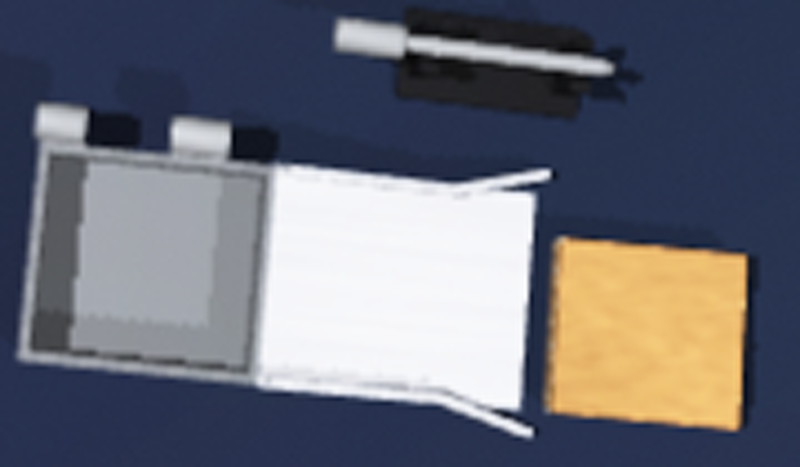

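View pics/c2.png

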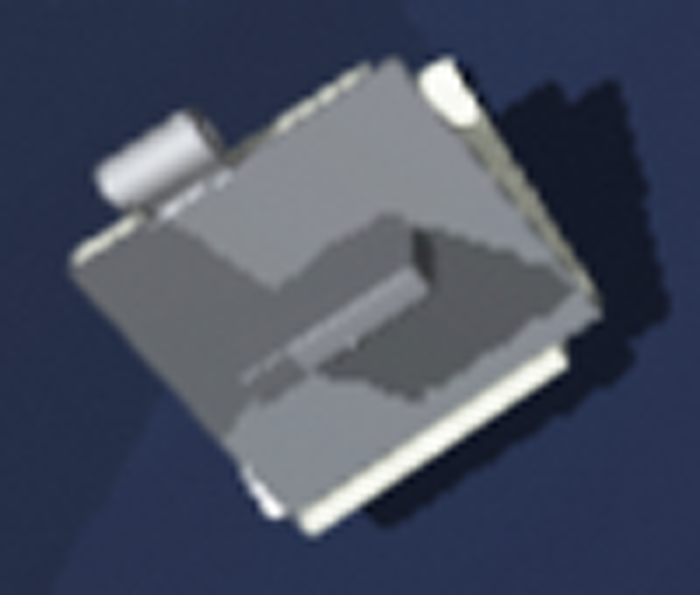

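The first crop shows the case rim corners at (42,143), (275,165), (255,385) and (18,360). Carton corners are (556,238), (748,254), (742,430) and (547,411), and the pin runs from (335,36) to (615,68). The second crop shows lid plate corners at (75,262), (395,60), (600,308) and (295,512), with knuckle ends at (109,192) and (202,136).

```bash
cat > fit.py <<'E'
from h import *
from scipy.optimize import least_squares
c=cal('top')
def c1(p): return (np.array(p,float)+.5)/(800/180)-.5+[260,215]
def c2(p): return (np.array(p,float)+.5)/7-.5+[80,235]
def fit(pts,uv,x0,rot,free_z):
    pts=np.array(pts)/1000
    def f(x):
        P=pts@rot(x[2]).T+[x[0],x[1],x[3] if free_z else 0]
        return (proj('top',P,c)-uv).ravel()
    s=least_squares(f,x0);return s.x,np.round(s.fun.reshape(-1,2),1).tolist()
Rz=lambda a:R.from_euler('z',a).as_matrix()
case=fit([[57,63,38],[57,-63,38],[-57,-63,38],[-57,63,38],[68,66,40],[68,-36,40],[53,-208,0],[-53,-208,0]],c1([[42,143],[275,165],[255,385],[18,360],[36,122],[231,139],[536,190],[521,408]]),[.5,0,0],Rz,0)
print('case',case)
cart=fit([[46,50,22],[46,-50,22],[-46,-50,22],[-46,50,22]],c1([[556,238],[748,254],[742,430],[547,411]]),[.5,0,0],Rz,0);print('carton',cart)
pin=fit([[0,36,45],[0,0,45],[0,-112,45]],c1([[335,36],[407,42],[615,68]]),[.5,0,0],Rz,0);print('pin',pin)
L=lambda a:Rz(a)@R.from_euler('y',-30,degrees=True).as_matrix()
lid=fit([[55,61,4],[55,-61,4],[-59,-61,4],[-59,61,4],[68,34,2],[68,0,2]],c2([[75,262],[395,60],[600,308],[295,512],[109,192],[202,136]]),[.5,.3,.5,.05],L,1);print('lid',lid)
for n,v in (('phone',[340,213]),('jar',[188,248]),('chg',[636,290])): print(n,onz('top',np.array(v)*.7,.02,c))
E
python3 fit.py
```

```text
case (array([ 0.46045147, -0.03891237, -0.08065559]), [[-0.4, -0.1], [0.5, 0.1], [0.8, -0.3], [0.1, 0.0], [0.2, -0.2], [-0.6, 0.2], [-0.5, 2.6], [-0.1, -2.3]])
carton (array([ 0.42726606, -0.30589953, -0.07070546]), [[0.8, -0.0], [-0.5, 0.0], [-0.9, -0.3], [0.6, 0.3]])
pin (array([ 0.57772898, -0.17333329, -0.1010576 ]), [[0.6, -0.2], [-0.5, 0.3], [-0.1, -0.1]])
lid (array([0.45241793, 0.34631772, 0.61633394, 0.03786055]), [[-0.6, 1.2], [-0.4, -0.5], [-0.4, -0.1], [-0.5, 0.3], [1.1, -0.2], [0.7, -0.7]])
phone [0.76245194 0.09996617 0.02      ]
jar [0.69640474 0.35768835 0.02      ]
chg [ 0.63639422 -0.40777002  0.02      ]
```

Everything fits well. In the case frame the carton sits about 12 mm off-centre, so I'll nudge it sideways before pushing. Next is a helper that works out how far to go in tool axes.

```bash
cat >> h.py <<'E'
CO=np.array([.4605,-.0389,0]);CY=-.0807
CR=R.from_euler('z',CY).as_matrix()
def w(p): return CO+CR@(np.array(p)/1000)       # case mm -> world
def c_(P): return (np.array(P)-CO)@CR*1000
def down(yaw,tilt=0):  # tool x down, tool z at world angle yaw; tilt about tool z
    z=np.array([np.cos(yaw),np.sin(yaw),0]);x=np.array([0,0,-1.]);M=np.c_[x,np.cross(z,x),z]
    return M@R.from_euler('z',tilt,degrees=True).as_matrix()
def plan(wps,hand=1.0):
    o=readout.get_obs();p=np.array(o['tool_pos']);M=np.array(o['tool_rot'])
    for P,T,n in wps:
        rv=R.from_matrix(M.T@T).as_rotvec();st=R.from_rotvec(rv/n).as_matrix();d=(np.array(P)-p)/n
        for i in range(n):
            print([hand]+[round(float(v),2) for v in np.r_[M.T@d/.06,np.degrees(rv/n)/5]]);M=M@st
        p=np.array(P);M=T;print('-')
def st():
    o=readout.get_obs();print(round(o['time_s'],2),'case mm',np.round(c_(o['tool_pos']),1),'w',np.round(o['tool_pos'],4),'F',np.round(o['force'],1),'g',round(o['grip_width'],4));print(np.round(CR.T@np.array(o['tool_rot']),3).tolist())
E
python3 - <<'E'
from h import *
D=down(CY);o=readout.get_obs()
M0=np.array(o['tool_rot']);Mh=M0@R.from_rotvec(R.from_matrix(M0.T@D).as_rotvec()*.5).as_matrix()
plan([([.45,.15,.2],Mh,8),(w([-114,-269,60]),D,8),(w([-114,-269,8]),D,1)],.6)
E
```

```text
[0.6, 0.06, -0.75, -0.61, 0.91, -0.0, 0.0]
[0.6, 0.06, -0.8, -0.55, 0.91, -0.0, 0.0]
[0.6, 0.06, -0.84, -0.48, 0.91, -0.0, 0.0]
[0.6, 0.06, -0.88, -0.41, 0.91, -0.0, 0.0]
[0.6, 0.06, -0.91, -0.34, 0.91, -0.0, 0.0]
[0.6, 0.06, -0.93, -0.27, 0.91, -0.0, 0.0]
[0.6, 0.06, -0.95, -0.2, 0.91, -0.0, 0.0]
[0.6, 0.06, -0.96, -0.12, 0.91, -0.0, 0.0]
-
[0.6, 0.29, -0.66, -0.71, 0.91, -0.0, 0.0]
[0.6, 0.29, -0.71, -0.66, 0.91, -0.0, 0.0]
[0.6, 0.29, -0.76, -0.6, 0.91, -0.0, 0.0]
[0.6, 0.29, -0.81, -0.54, 0.91, -0.0, 0.0]
[0.6, 0.29, -0.85, -0.47, 0.91, -0.0, 0.0]
[0.6, 0.29, -0.88, -0.4, 0.91, -0.0, 0.0]
[0.6, 0.29, -0.91, -0.33, 0.91, -0.0, 0.0]
[0.6, 0.29, -0.93, -0.26, 0.91, -0.0, 0.0]
-
[0.6, 0.87, 0.0, 0.0, 0.0, 0.0, 0.0]
-
```

```bash
python3 -m creep '[[0.6,0.06,-0.75,-0.61,0.91,0,0],[0.6,0.06,-0.8,-0.55,0.91,0,0],[0.6,0.06,-0.84,-0.48,0.91,0,0],[0.6,0.06,-0.88,-0.41,0.91,0,0],[0.6,0.06,-0.91,-0.34,0.91,0,0],[0.6,0.06,-0.93,-0.27,0.91,0,0],[0.6,0.06,-0.95,-0.2,0.91,0,0],[0.6,0.06,-0.96,-0.12,0.91,0,0]]' 40
python3 -m creep '[[0.6,0.2,-0.66,-0.71,0.91,0,0],[0.6,0.2,-0.71,-0.66,0.91,0,0],[0.6,0.2,-0.76,-0.6,0.91,0,0],[0.6,0.2,-0.81,-0.54,0.91,0,0],[0.6,0.2,-0.85,-0.47,0.91,0,0],[0.6,0.2,-0.88,-0.4,0.91,0,0],[0.6,0.2,-0.91,-0.33,0.91,0,0],[0.6,0.2,-0.93,-0.26,0.91,0,0]]'
python3 -c "
from h import *
st();plan([(w([-114,-269,8]),down(CY),4)],.6)"
```

```text
time_s: 1.1
tool_pos: [0.451, 0.1484, 0.2022]
tool_rot: [[-0.0, -0.523, 0.852], [0.0, 0.852, 0.523], [-1.0, 0.0, -0.0]]
force: [1.2, 0.3, -0.0]
grip_width: 0.0509
time_s: 2.1
tool_pos: [0.3244, -0.2994, 0.1061]
tool_rot: [[0.0, 0.085, 0.996], [-0.0, 0.996, -0.085], [-1.0, -0.0, 0.0]]
force: [-0.1, 0.9, -0.6]
grip_width: 0.0513
2.1 case mm [-114.7 -270.6  106.1] w [ 0.3244 -0.2994  0.1061] F [-0.1  0.9 -0.6] g 0.0513
[[0.0, 0.005, 1.0], [-0.0, 1.0, -0.005], [-1.0, -0.0, 0.0]]
[0.6, 0.41, 0.01, 0.0, -0.01, 0.0, 0.0]
[0.6, 0.41, 0.01, 0.0, -0.01, 0.0, 0.0]
[0.6, 0.41, 0.01, 0.0, -0.01, 0.0, 0.0]
[0.6, 0.41, 0.01, 0.0, -0.01, 0.0, 0.0]
-
```

```bash
python3 -m creep '[[0.6,0.8,0,0,0,0,0],[0.6,0.7,0.03,0,0,0,0],[0.6,0.13,0,0.1,0,0,0],[0.6,0,0,0.1,0,0,0],[0.6,0,0,0.1,0,0,0],[0.6,0,0,0.08,0,0,0],[0.6,0,0,0.08,0,0,0],[0.6,0,0,0,0,0,0]]'
python3 - <<'E'
from h import *
st()
im=optics.read_camera('top')[:,:,::-1]
cv2.imwrite('pics/n1.png',cv2.resize(im[230:330,330:470],(798,570),interpolation=cv2.INTER_CUBIC))
E
```

```text
time_s: 3.1
tool_pos: [0.3542, -0.2991, 0.0102]
tool_rot: [[0.002, 0.082, 0.997], [-0.002, 0.997, -0.082], [-1.0, -0.002, 0.002]]
force: [-1.3, -0.5, 0.3]
grip_width: 0.0511
3.1 case mm [ -84.9 -268.    10.2] w [ 0.3542 -0.2991  0.0102] F [-1.3 -0.5  0.3] g 0.0511
[[0.002, 0.001, 1.0], [-0.002, 1.0, -0.001], [-1.0, -0.002, 0.002]]
```

View pics/n1.png

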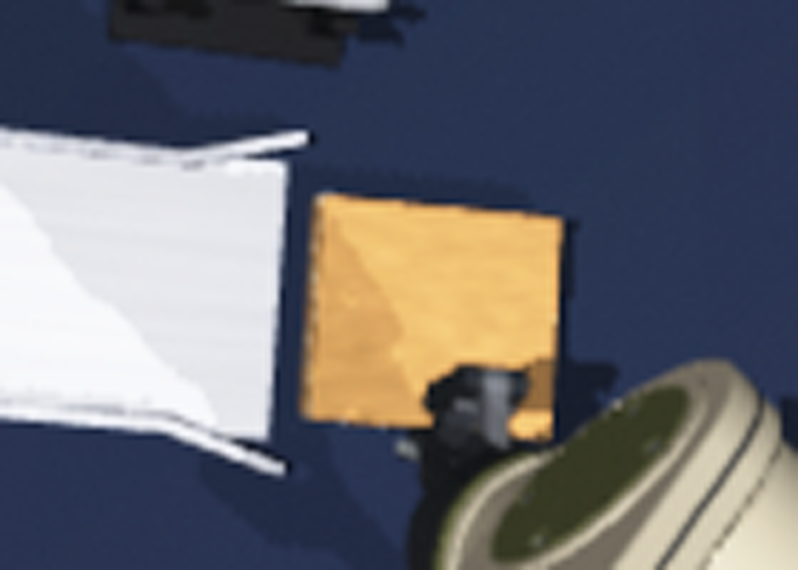

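The carton is still short of the ramp, with corners at (318,193), (563,217), (550,440) and (303,415). The ramp foot runs from (288,165) to (270,437).

Run:
```python
from fit import *
from h import *
uv=(np.array([[318,193],[563,217],[550,440],[303,415]])+.5)/5.7-.5+[330,230]
x,r=fit([[46,50,22],[46,-50,22],[-46,-50,22],[-46,50,22]],uv,[.5,0,0],Rz,0);print('carton',x,r,c_([x[0],x[1],0]))
f=(np.array([[288,165],[270,437]])+.5)/5.7-.5+[330,230]
print([c_(onz('top',q,0,c)) for q in f])
```

```text
case (array([ 0.46045147, -0.03891237, -0.08065559]), [[-0.4, -0.1], [0.5, 0.1], [0.8, -0.3], [0.1, 0.0], [0.2, -0.2], [-0.6, 0.2], [-0.5, 2.6], [-0.1, -2.3]])
carton (array([ 0.42726606, -0.30589953, -0.07070546]), [[0.8, -0.0], [-0.5, 0.0], [-0.9, -0.3], [0.6, 0.3]])
pin (array([ 0.57772898, -0.17333329, -0.1010576 ]), [[0.6, -0.2], [-0.5, 0.3], [-0.1, -0.1]])
lid (array([0.45241793, 0.34631772, 0.61633394, 0.03786055]), [[-0.6, 1.2], [-0.4, -0.5], [-0.4, -0.1], [-0.5, 0.3], [1.1, -0.2], [0.7, -0.7]])
phone [0.76245194 0.09996617 0.02      ]
jar [0.69640474 0.35768835 0.02      ]
chg [ 0.63639422 -0.40777002  0.02      ]
carton [ 0.43785194 -0.30652909 -0.08450332] [[0.6, -0.0], [-0.6, -0.0], [-0.5, -0.0], [0.5, 0.1]] [  -1.00012293 -268.58381216    0.        ]
[array([  56.61449522, -208.78233872,    0.        ]), array([ -57.92788878, -208.86562922,    0.        ])]
```

```bash
python3 -m creep '[[0.6,0,0,-0.25,0,0,0],[0.6,-0.7,-0.2,0,0,0,0],[0.6,0,-1,0.2,0,0,0],[0.6,0,-0.2,0.8,0,0,0.8],[0.6,0,0,0.66,0,0,0.8],[0.6,0.35,0,0,0,0,0.8],[0.6,0.4,0,0,0,0,0],[0.6,0,0,0,0,0,0]]'
python3 -c "
from h import *
st()"
```

```text
time_s: 4.15
tool_pos: [0.4287, -0.379, 0.004]
tool_rot: [[0.014, 0.082, 0.997], [0.212, 0.974, -0.083], [-0.977, 0.212, -0.004]]
force: [-0.1, 0.4, 0.3]
grip_width: 0.051
4.15 case mm [  -4.2 -341.6    4. ] w [ 0.4287 -0.379   0.004 ] F [-0.1  0.4  0.3] g 0.051
[[-0.003, 0.003, 1.0], [0.212, 0.977, -0.002], [-0.977, 0.212, -0.004]]
```

```bash
python3 -m creep '[[0.6,0.02,0.25,0.05,0,0,0],[0.6,0.03,0.25,0,0,0,0],[0.6,0.053,0.25,0,0,0,0],[0.6,0.053,0.25,0,0,0,0],[0.6,0.053,0.25,0,0,0,0],[0.6,0.053,0.25,0,0,0,0],[0.6,0.053,0.25,0,0,0,0],[0.6,0.04,0.25,0,0,0,0]]'
python3 -c "
from h import *
st()"
```

```text
time_s: 5.15
tool_pos: [0.4439, -0.2585, 0.0102]
tool_rot: [[0.016, 0.081, 0.997], [0.208, 0.975, -0.082], [-0.978, 0.208, -0.001]]
force: [-0.2, -2.8, 0.2]
grip_width: 0.0512
5.15 case mm [   1.1 -220.2   10.2] w [ 0.4439 -0.2585  0.0102] F [-0.2 -2.8  0.2] g 0.0512
[[-0.0, 0.002, 1.0], [0.208, 0.978, -0.002], [-0.978, 0.208, -0.001]]
```

```bash
python3 -m creep '[[0.6,0,0.25,-0.02,0,0,0],[0.6,0,0.25,0,0,0,0],[0.6,0,0.25,0,0,0,0],[0.6,0,0.25,0,0,0,0],[0.6,0,0.25,0,0,0,0],[0.6,0,0.2,0,0,0,0],[0.6,0,0.15,0,0,0,0],[0.6,0,0,0,0,0,0]]'
python3 -c "
from h import *
st()
im=optics.read_camera('scene')[:,:,::-1]
cv2.imwrite('pics/p1.png',cv2.resize(im[140:260,140:300],(800,600),interpolation=cv2.INTER_CUBIC))"
```

```text
time_s: 6.15
tool_pos: [0.4505, -0.1652, 0.0304]
tool_rot: [[0.017, 0.08, 0.997], [0.208, 0.975, -0.082], [-0.978, 0.209, -0.0]]
force: [0.0, 0.6, -0.5]
grip_width: 0.051
6.15 case mm [   0.2 -126.7   30.4] w [ 0.4505 -0.1652  0.0304] F [ 0.   0.6 -0.5] g 0.051
[[-0.0, 0.001, 1.0], [0.209, 0.978, -0.001], [-0.978, 0.209, -0.0]]
```

View pics/p1.png

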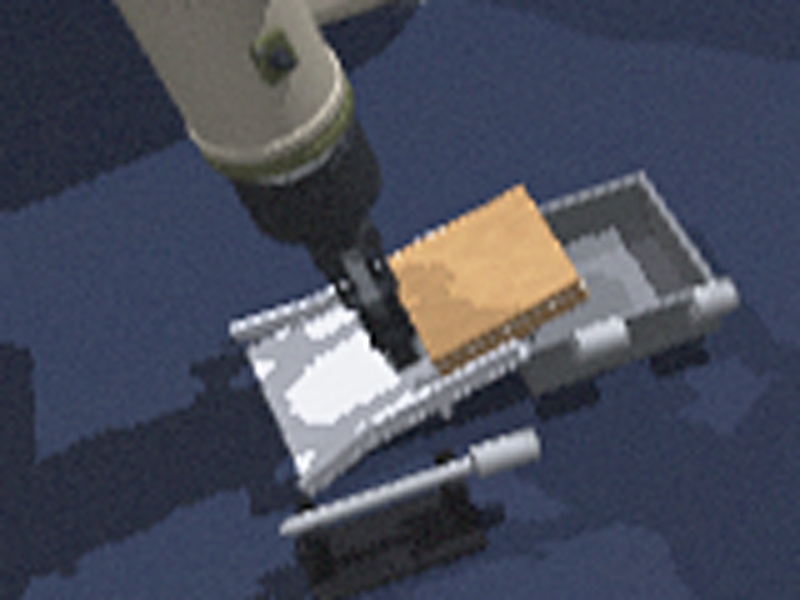

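The carton is straight between the rails, its front overhanging the case. I'll continue slowly over the edge.

```bash
python3 -m creep '[[0.6,0,0.13,0,0,0,0],[0.6,0,0.13,0,0,0,0],[0.6,0,0.13,0,0,0,0],[0.6,0,0.13,0,0,0,0],[0.6,0,0.13,0,0,0,0],[0.6,0,0.13,0,0,0,0],[0.6,0.01,0.13,0,0,0,0],[0.6,0.02,0.12,0,0,0,0]]'
python3 -c "
from h import *
st()
im=optics.read_camera('scene')[:,:,::-1]
cv2.imwrite('pics/p2.png',cv2.resize(im[160:240,180:300],(798,532),interpolation=cv2.INTER_CUBIC))"
```

```text
time_s: 7.2
tool_pos: [0.4557, -0.105, 0.0416]
tool_rot: [[0.017, 0.081, 0.997], [0.207, 0.975, -0.082], [-0.978, 0.208, 0.0]]
force: [0.2, -0.3, -0.0]
grip_width: 0.0517
7.2 case mm [  0.6 -66.3  41.6] w [ 0.4557 -0.105   0.0416] F [ 0.2 -0.3 -0. ] g 0.0517
[[0.0, 0.002, 1.0], [0.208, 0.978, -0.002], [-0.978, 0.208, 0.0]]
```

View pics/p2.png

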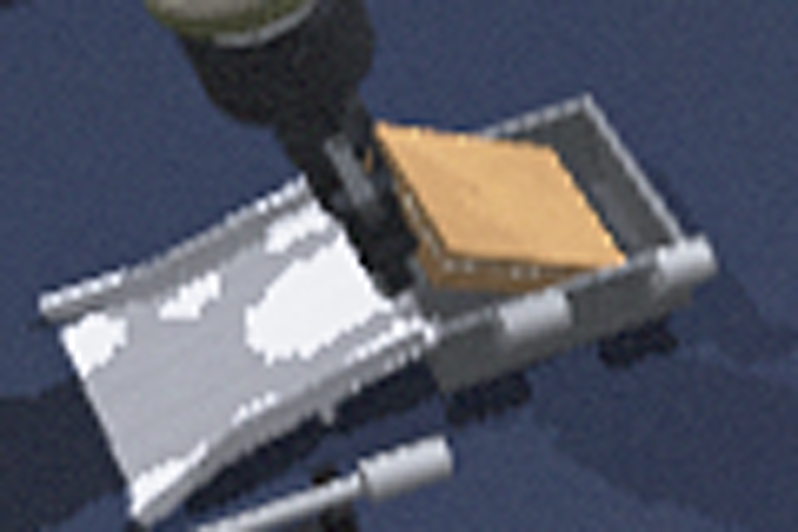

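The carton has tipped nose-down into the case with its rear edge still up against the fingers. I'll push a few millimetres more.

```bash
python3 -m creep '[[0.6,0.02,0.07,0,0,0,0],[0.6,0.02,0.06,0,0,0,0],[0.6,0,0,0,0,0,0],[0.6,0,0,0,0,0,0]]'
python3 -c "
from h import *
st()
im=optics.read_camera('scene')[:,:,::-1]
cv2.imwrite('pics/p3.png',cv2.resize(im[160:240,180:300],(798,532),interpolation=cv2.INTER_CUBIC))"
```

```text
time_s: 7.75
tool_pos: [0.4562, -0.0975, 0.0408]
tool_rot: [[0.017, 0.081, 0.997], [0.207, 0.975, -0.083], [-0.978, 0.208, -0.0]]
force: [0.4, -1.4, -0.2]
grip_width: 0.0512
7.75 case mm [  0.5 -58.8  40.8] w [ 0.4562 -0.0975  0.0408] F [ 0.4 -1.4 -0.2] g 0.0512
[[0.0, 0.002, 1.0], [0.208, 0.978, -0.002], [-0.978, 0.208, -0.0]]
```

View pics/p3.png

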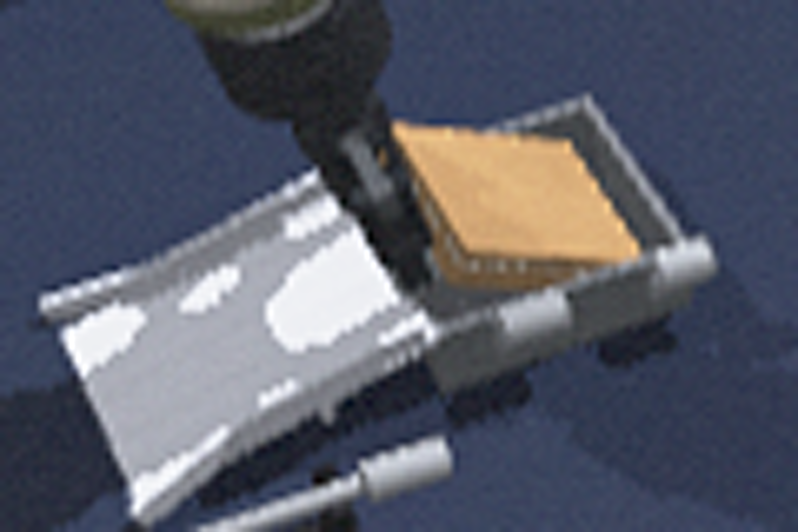

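```bash
python3 -m creep '[[0.6,0,-0.3,0,0,0,0],[0.6,-0.3,-0.6,0,0,0,0],[0.6,-1,0,0,0,0,0],[0.6,0,0,0,0,0,0]]'
python3 -c "
from h import *
st()
im=optics.read_camera('scene')[:,:,::-1]
cv2.imwrite('pics/p4.png',cv2.resize(im[160:240,180:300],(798,532),interpolation=cv2.INTER_CUBIC))"
```

```text
time_s: 8.3
tool_pos: [0.4535, -0.1705, 0.1107]
tool_rot: [[0.025, 0.081, 0.996], [0.202, 0.976, -0.085], [-0.979, 0.203, 0.008]]
force: [-0.3, -1.1, -0.9]
grip_width: 0.0513
8.3 case mm [   3.6 -131.7  110.7] w [ 0.4535 -0.1705  0.1107] F [-0.3 -1.1 -0.9] g 0.0513
[[0.009, 0.002, 1.0], [0.203, 0.979, -0.004], [-0.979, 0.203, 0.008]]
```

View pics/p4.png

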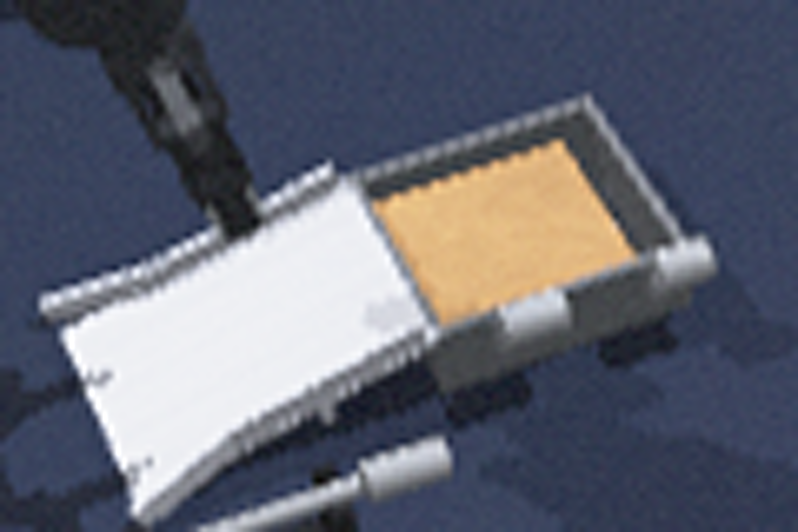

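The carton lies flat in the case. Next, the pre-grasp pose above the lid, then a closer look from the wrist camera.

```bash
cat >> h.py <<'E'
def lidR(yaw,t=-30): return R.from_euler('z',yaw).as_matrix()@R.from_euler('y',t,degrees=True).as_matrix()
def grip(L): return np.c_[-L[:,2],L[:,1],L[:,0]]
E
python3 - <<'E'
from h import *
L=lidR(.6163);P=np.array([.4524,.3463,.045])+L@[0,0,.119]
print(P);plan([(np.array([.43,.0,.2]),down(CY+.35),5),(P,grip(L),7)],1)
E
```

```text
[0.40384665 0.31190782 0.14805702]
[1, -0.19, 0.61, -0.12, -0.81, 0.09, -0.47]
[1, -0.21, 0.61, -0.08, -0.81, 0.09, -0.47]
[1, -0.23, 0.6, -0.04, -0.81, 0.09, -0.47]
[1, -0.26, 0.59, 0.0, -0.81, 0.09, -0.47]
[1, -0.28, 0.58, 0.04, -0.81, 0.09, -0.47]
-
[1, 0.12, 0.73, 0.14, -0.55, -0.85, 0.15]
[1, 0.14, 0.72, 0.16, -0.55, -0.85, 0.15]
[1, 0.17, 0.71, 0.19, -0.55, -0.85, 0.15]
[1, 0.19, 0.7, 0.21, -0.55, -0.85, 0.15]
[1, 0.22, 0.69, 0.23, -0.55, -0.85, 0.15]
[1, 0.24, 0.67, 0.24, -0.55, -0.85, 0.15]
[1, 0.27, 0.66, 0.26, -0.55, -0.85, 0.15]
-
```

```bash
python3 -m creep '[[1,-0.19,0.61,-0.12,-0.81,0.09,-0.47],[1,-0.21,0.61,-0.08,-0.81,0.09,-0.47],[1,-0.23,0.6,-0.04,-0.81,0.09,-0.47],[1,-0.26,0.59,0,-0.81,0.09,-0.47],[1,-0.28,0.58,0.04,-0.81,0.09,-0.47],[1,0.12,0.73,0.14,-0.55,-0.85,0.15],[1,0.14,0.72,0.16,-0.55,-0.85,0.15],[1,0.17,0.71,0.19,-0.55,-0.85,0.15]]'
python3 -m creep '[[1,0.19,0.7,0.21,-0.55,-0.85,0.15],[1,0.22,0.69,0.23,-0.55,-0.85,0.15],[1,0.24,0.67,0.24,-0.55,-0.85,0.15],[1,0.2,0.66,0.26,-0.55,-0.85,0.15],[1,0,0,0,0,0,0]]'
python3 - <<'E'
from h import *
st();o=readout.get_obs();print(np.round(lidR(.6163).T@o['tool_rot'],3).tolist())
c=cal('wrist');im=optics.read_camera('wrist')[:,:,::-1];np.save('pics/w1.npy',im)
np.save('pics/w1c.npy',np.r_[c[0].ravel(),c[1],c[2]])
cv2.imwrite('pics/w1.png',cv2.resize(im,(800,600),interpolation=cv2.INTER_CUBIC))
L=lidR(.6163)
for z in (.0379,.053):
  print(z,np.round((proj('wrist',np.array([.4524,.3463,z])+np.array([[55,61,4],[55,-61,4],[-59,-61,4],[-59,61,4],[68,34,2],[0,33,40],[0,-33,40]])/1000@L.T,c)+.5)/.7-.5).tolist())
E
```

```text
time_s: 9.35
tool_pos: [0.4161, 0.1372, 0.1751]
tool_rot: [[0.193, -0.409, 0.892], [0.114, 0.912, 0.393], [-0.975, 0.026, 0.222]]
force: [-0.1, 0.6, 0.3]
grip_width: 0.0852
time_s: 9.98
tool_pos: [0.3981, 0.3147, 0.1481]
tool_rot: [[0.402, -0.582, 0.707], [0.293, 0.813, 0.503], [-0.868, 0.004, 0.497]]
force: [0.3, -0.9, -1.1]
grip_width: 0.0852
9.97 case mm [-90.7 347.4 148.1] w [0.3981 0.3147 0.1481] F [ 0.3 -0.9 -1.1] g 0.0852
[[0.377, -0.646, 0.664], [0.324, 0.764, 0.558], [-0.868, 0.004, 0.497]]
[[-0.003, -0.002, 1.0], [0.006, 1.0, 0.002], [-1.0, 0.006, -0.003]]
0.0379 [[503.0, 189.0], [491.0, 378.0], [317.0, 378.0], [305.0, 189.0], [521.0, 235.0], [407.0, 250.0], [407.0, 367.0]]
0.053 [[521.0, 192.0], [506.0, 388.0], [325.0, 388.0], [313.0, 191.0], [539.0, 240.0], [423.0, 256.0], [421.0, 378.0]]
```

View pics/w1.png

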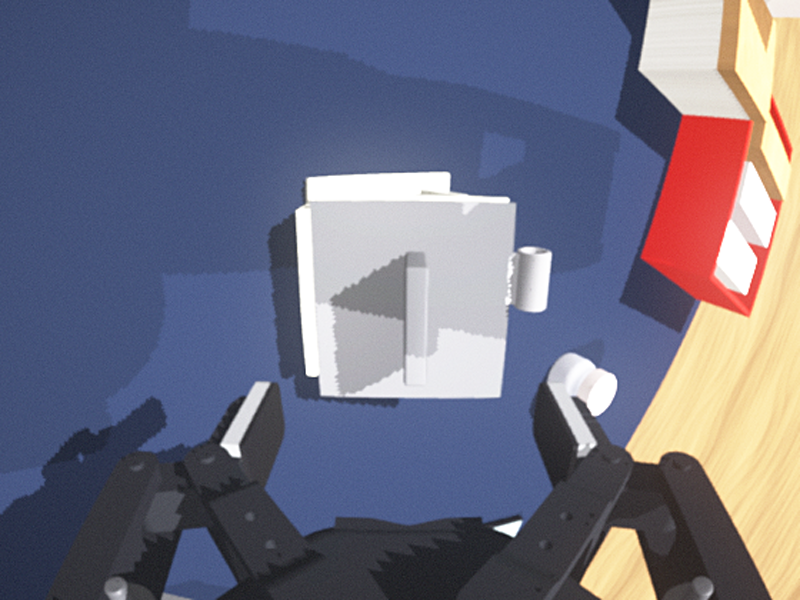

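The wrist view shows the lid plate corners at (515,204), (500,397), (320,397) and (309,203). The handle top runs from (417,266) to (416,385), and the knuckle from (534,250) to (533,308).

```bash
cat > lidfit.py <<'E'
from h import *
from scipy.optimize import least_squares
a=np.load('pics/w1c.npy');cw=(a[:9].reshape(3,3),a[9:12],a[12:]);ct=cal('top')
pw=np.array([[55,61,4],[55,-61,4],[-59,-61,4],[-59,61,4],[68,34,2],[68,0,2],[0,33,40],[0,-33,40]])/1000
uw=(np.array([[515,204],[500,397],[320,397],[309,203],[534,250],[533,308],[417,266],[416,385]])+.5)*.7-.5
pt=pw[:6];ut=(np.array([[75,262],[395,60],[600,308],[295,512],[109,192],[202,136]])+.5)/7-.5+[80,235]
def f(x,use):
    L=lidR(x[3],x[4] if len(x)>4 else -30)
    r=[]
    if 'w' in use: r.append((proj('wrist',pw@L.T+x[:3],cw)-uw))
    if 't' in use: r.append((proj('top',pt@L.T+x[:3],ct)-ut))
    return np.vstack(r).ravel()
for use,x0 in (('w',[.45,.35,.045,.6]),('wt',[.45,.35,.045,.6]),('wt',[.45,.35,.045,.6,-30])):
    s=least_squares(f,x0,args=(use,));print(use,np.round(s.x,4),np.round(s.fun.reshape(-1,2),1).tolist())
E
python3 lidfit.py
```

```text
w [0.4537 0.3401 0.0519 0.6088] [[0.9, -0.5], [0.2, -0.0], [0.8, -0.9], [0.3, -1.2], [0.3, 0.2], [-2.4, -1.3], [0.2, 1.3], [-0.4, 2.0]]
wt [0.453  0.3401 0.0528 0.6102] [[1.0, -1.0], [0.5, 0.0], [0.6, -0.7], [-0.2, -1.5], [0.6, -0.1], [-2.1, -1.5], [0.1, 1.0], [-0.4, 2.2], [-0.5, 0.7], [0.5, -1.0], [0.7, -0.0], [-0.2, 0.5], [1.4, -0.7], [1.2, -1.3]]
wt [  0.453    0.3402   0.0528   0.6109 -30.2713] [[1.1, -1.0], [0.6, 0.1], [0.7, -0.8], [-0.1, -1.5], [0.7, -0.1], [-2.0, -1.4], [-0.2, 1.1], [-0.6, 2.1], [-0.5, 0.8], [0.5, -1.0], [0.7, -0.1], [-0.2, 0.4], [1.4, -0.7], [1.2, -1.3]]
```

z = 52.8 mm, which matches the rack geometry. Approaching and gripping.

Run:
```python
from h import *
L=lidR(.610);O=np.array([.453,.340,.0528])
plan([(O+L@[0,0,.06],grip(L),2),(O+L@[0,0,.010],grip(L),3)])
```

```text
[1.0, 0.44, -0.08, 0.03, 0.04, -0.02, -0.05]
[1.0, 0.44, -0.08, 0.03, 0.04, -0.02, -0.05]
-
[1.0, 0.28, -0.0, 0.0, 0.0, 0.0, 0.0]
[1.0, 0.28, -0.0, 0.0, 0.0, 0.0, 0.0]
[1.0, 0.28, -0.0, 0.0, 0.0, 0.0, 0.0]
-
```

```bash
python3 -m creep '[[1,0.44,-0.08,0.03,0.04,-0.02,-0.05],[1,0.44,-0.08,0.03,0.04,-0.02,-0.05],[1,0.28,0,0,0,0,0],[1,0.28,0,0,0,0,0],[1,0.28,0,0,0,0,0],[1,0,0,0,0,0,0]]'
python3 - <<'E'
from h import *
o=readout.get_obs();L=lidR(.610);O=np.array([.453,.340,.0528])
print('tcp in lid mm',np.round((o['tool_pos']-O)@L*1000,1),o['force'],np.round(L.T@o['tool_rot'],3).tolist())
E
```

```text
time_s: 10.78
tool_pos: [0.451, 0.3357, 0.0618]
tool_rot: [[0.411, -0.568, 0.713], [0.284, 0.823, 0.492], [-0.866, 0.0, 0.5]]
force: [-1.0, -0.6, -0.2]
grip_width: 0.0853
tcp in lid mm [ 0.9 -2.4  9.9] [-1.01920545 -0.61218933 -0.23075098] [[-0.0, 0.005, 1.0], [-0.003, 1.0, -0.005], [-1.0, -0.003, -0.0]]
```

```bash
python3 -m creep '[[0,0,0,0,0,0,0],[0,0,0,0,0,0,0],[0,0,0,0,0,0,0],[0,0,0,0,0,0,0],[0,0,0,0,0,0,0],[0,0,0,0,0,0,0]]' 70
python3 - <<'E'
from h import *
o=readout.get_obs();L=lidR(.610);O=np.array([.453,.340,.0528])
print('tcp in lid mm',np.round((o['tool_pos']-O)@L*1000,1),o['force'],o['joint_pos'],np.round(L.T@o['tool_rot'],3).tolist())
E
```

```text
time_s: 11.52
tool_pos: [0.451, 0.3374, 0.0641]
tool_rot: [[0.413, -0.57, 0.71], [0.287, 0.822, 0.493], [-0.864, -0.0, 0.503]]
force: [-4.7, -4.3, 7.1]
grip_width: 0.0107
tcp in lid mm [ 3.  -1.  11.3] [-4.72204032 -4.33933285  7.08876735] [ 0.52435735 -0.26234169  2.2811069   0.07344328  0.59825202 -0.13195887] [[0.004, 0.003, 1.0], [-0.002, 1.0, -0.003], [-1.0, -0.002, 0.004]]
```

```bash
python3 -m creep '[[0,-0.1,0,0,0,0,0],[0,-0.3,0,0,0,0,0],[0,-0.6,0,0,0,0,0],[0,-0.8,0,0,0,0,0],[0,-0.5,0,0,0,0,0],[0,0,0,0,0,0,0]]' 70
python3 - <<'E'
from h import *
st();D=down(CY)
P=w([0,0,130])
o=readout.get_obs();print(np.array(o['ft_torque']))
plan([(P,D,8)],0)
im=optics.read_camera('wrist')[:,:,::-1];np.save('pics/w2.npy',im)
E
```

```text
time_s: 12.28
tool_pos: [0.3949, 0.2983, 0.1865]
tool_rot: [[0.418, -0.57, 0.707], [0.289, 0.822, 0.491], [-0.861, -0.0, 0.508]]
force: [0.0, -0.4, -2.2]
grip_width: 0.0107
12.28 case mm [-92.5 330.8 186.5] w [0.3949 0.2983 0.1865] F [ 0.  -0.4 -2.2] g 0.0107
[[0.393, -0.634, 0.666], [0.322, 0.773, 0.546], [-0.861, -0.0, 0.508]]
[-0.1876609   0.31433185  0.00760996]
[0, -0.04, -0.66, -0.31, 0.96, 0.73, -0.26]
[0, -0.01, -0.68, -0.25, 0.96, 0.73, -0.26]
[0, 0.02, -0.7, -0.2, 0.96, 0.73, -0.26]
[0, 0.05, -0.71, -0.13, 0.96, 0.73, -0.26]
[0, 0.07, -0.72, -0.07, 0.96, 0.73, -0.26]
[0, 0.09, -0.72, -0.01, 0.96, 0.73, -0.26]
[0, 0.1, -0.72, 0.06, 0.96, 0.73, -0.26]
[0, 0.11, -0.71, 0.13, 0.96, 0.73, -0.26]
-
```

Run:
```python
from h import *
c=cal('wrist');o=readout.get_obs();im=np.load('pics/w2.npy').astype(int)
T=np.array(o['tool_rot']);L=np.c_[T[:,2],T[:,1],-T[:,0]]
pw=np.array([[55,61,4],[55,-61,4],[-59,-61,4],[-59,61,4],[68,34,2],[68,0,2]])/1000
for off in ([0,0,9],[0,-3,9],[0,0,5]):
    O=o['tool_pos']-L@(np.array(off)/1000);print(off,np.round(proj('wrist',O+pw@L.T,c)).tolist())
m=(im[:,:,0]-im[:,:,2]>-25)  # blue ch minus red (BGR): not blue
for col in (250,290,330): print('col',col,np.flatnonzero(np.diff(m[:,col].astype(int))).tolist())
for r in (140,170,200,240): print('row',r,np.flatnonzero(np.diff(m[r].astype(int))).tolist())
m=np.abs(im[:,:,0]-im[:,:,2])<25
for col in (250,290,330): print('col',col,np.flatnonzero(np.diff(m[:,col].astype(int))).tolist())
for r in (140,170,200,240): print('row',r,np.flatnonzero(np.diff(m[r].astype(int))).tolist())
```

```text
[0, 0, 9] [[402.0, 147.0], [374.0, 346.0], [192.0, 346.0], [162.0, 147.0], [419.0, 200.0], [410.0, 259.0]]
[0, -3, 9] [[402.0, 141.0], [375.0, 342.0], [191.0, 342.0], [161.0, 141.0], [420.0, 194.0], [411.0, 254.0]]
[0, 0, 5] [[405.0, 148.0], [375.0, 350.0], [190.0, 350.0], [159.0, 149.0], [422.0, 202.0], [413.0, 263.0]]
col 250 []
col 290 []
col 330 []
row 140 [437, 488, 523]
row 170 [440, 481, 511]
row 200 [473]
row 240 [455]
col 250 [105]
col 290 [104, 351, 366]
col 330 [117]
row 140 [189, 337, 435, 436, 488, 523]
row 170 [165, 397, 425, 437, 438, 440, 481, 511]
row 200 [169, 469]
row 240 [173, 429, 454, 455]
```

Run:
```python
import numpy as np
im=np.load('pics/w2.npy').astype(int)
for c in (190,220,300,385): print(c,im[100:172,c-1:c+2,1].mean(1).astype(int).tolist())
for c in (200,230,360): print('low',c,im[325:375,c-1:c+2,1].mean(1).astype(int).tolist())
for c in (412,418): print('kn',c,im[180:280,c-1:c+2,1].mean(1).astype(int).tolist())
```

```text
190 [82, 82, 82, 81, 83, 83, 82, 83, 86, 83, 84, 82, 86, 85, 83, 83, 83, 84, 84, 88, 86, 82, 86, 83, 89, 86, 86, 88, 85, 88, 86, 85, 86, 84, 86, 85, 88, 85, 76, 64, 54, 62, 105, 154, 185, 186, 185, 184, 183, 183, 185, 184, 187, 184, 186, 184, 182, 183, 183, 185, 185, 185, 182, 184, 185, 183, 182, 184, 185, 181, 183, 184]
220 [91, 91, 94, 93, 91, 90, 83, 123, 253, 255, 255, 255, 255, 255, 255, 255, 255, 255, 255, 255, 255, 254, 255, 255, 255, 255, 255, 255, 255, 255, 255, 255, 255, 254, 254, 255, 255, 255, 255, 255, 255, 251, 192, 184, 190, 187, 190, 189, 187, 190, 189, 189, 188, 189, 189, 187, 187, 190, 188, 188, 189, 188, 189, 188, 188, 187, 189, 187, 187, 186, 186, 187]
300 [93, 97, 96, 94, 94, 133, 200, 216, 218, 218, 218, 217, 216, 212, 204, 203, 213, 239, 254, 255, 255, 255, 255, 255, 255, 255, 255, 255, 255, 255, 255, 255, 255, 255, 255, 255, 255, 255, 255, 255, 247, 214, 230, 236, 235, 234, 234, 234, 234, 234, 234, 234, 234, 234, 234, 234, 234, 233, 231, 232, 231, 232, 232, 232, 232, 230, 231, 231, 231, 230, 230, 230]
385 [76, 77, 78, 76, 79, 75, 76, 80, 77, 79, 79, 75, 80, 78
[... 1152 characters left out ...]
, 180, 182, 184, 187, 187, 183, 186, 194, 195, 194, 192, 198, 201, 201, 203, 205, 205, 208, 209, 212, 210, 213, 216, 215, 218, 219, 220, 225, 223, 190, 119, 92, 90, 95, 95, 94, 93, 91, 94, 93, 93, 92, 93, 94, 93, 92, 94]
kn 418 [90, 91, 89, 90, 92, 91, 87, 86, 82, 74, 67, 107, 182, 195, 181, 178, 173, 169, 154, 141, 162, 189, 192, 183, 181, 180, 172, 166, 183, 189, 188, 192, 190, 186, 196, 196, 199, 201, 202, 202, 204, 205, 208, 211, 210, 213, 214, 217, 218, 217, 218, 222, 221, 223, 225, 226, 226, 227, 229, 229, 232, 233, 233, 234, 234, 235, 237, 236, 237, 239, 241, 241, 241, 242, 242, 243, 244, 244, 244, 246, 247, 242, 171, 98, 88, 90, 94, 94, 96, 92, 95, 92, 95, 95, 92, 89, 94, 92, 93, 95]
```

```bash
python3 -m creep '[[0,-0.04,-0.66,-0.31,0.96,0.73,-0.26],[0,-0.01,-0.68,-0.25,0.96,0.73,-0.26],[0,0.02,-0.7,-0.2,0.96,0.73,-0.26],[0,0.05,-0.71,-0.13,0.96,0.73,-0.26],[0,0.07,-0.72,-0.07,0.96,0.73,-0.26],[0,0.09,-0.72,-0.01,0.96,0.73,-0.26],[0,0.1,-0.72,0.06,0.96,0.73,-0.26],[0,0.11,-0.71,0.13,0.96,0.73,-0.26]]' 70
python3 -m creep '[[0,0.4,0,0,0,0,0],[0,0.4,0,0,0,0,0],[0,0,0,0,0,0,0]]'
python3 - <<'E'
from h import *
st();plan([(w([.4,-1.3,65]),down(CY),2)],0)
E
```

```text
time_s: 13.32
tool_pos: [0.4596, -0.0415, 0.1237]
tool_rot: [[-0.008, 0.083, 0.997], [-0.001, 0.997, -0.083], [-1.0, -0.002, -0.008]]
force: [0.2, 0.6, -2.2]
grip_width: 0.0109
time_s: 13.7
tool_pos: [0.457, -0.0398, 0.0741]
tool_rot: [[-0.011, 0.08, 0.997], [0.0, 0.997, -0.08], [-1.0, -0.0, -0.011]]
force: [-0.5, -0.2, -1.2]
grip_width: 0.011
13.7 case mm [-3.4 -1.2 74.1] w [ 0.457  -0.0398  0.0741] F [-0.5 -0.2 -1.2] g 0.011
[[-0.011, -0.0, 1.0], [-0.0, 1.0, 0.0], [-1.0, -0.0, -0.011]]
[0, 0.08, -0.0, 0.03, 0.0, -0.06, 0.0]
[0, 0.08, -0.0, 0.03, 0.0, -0.06, 0.0]
-
```

```bash
python3 -m creep '[[0,0.1,0,0.03,0,-0.06,0],[0,0.08,0,0.03,0,-0.06,0],[0,0,0,0,0,0,0],[0,0,0,0,0,0,0]]'
python3 - <<'E'
from h import *
st();o=readout.get_obs();c=cal('wrist')
im=optics.read_camera('wrist')[:,:,::-1];np.save('pics/w3.npy',im)
np.save('pics/w3c.npy',np.r_[c[0].ravel(),c[1],c[2]])
print('case kn',np.round(proj('wrist',[w(p) for p in [[68,66,40],[68,40,40],[68,-6,40],[68,-36,40],[57,63,38],[-57,63,38]]],c)).tolist())
T=np.array(o['tool_rot']);L=np.c_[T[:,2],T[:,1],-T[:,0]]
O=o['tool_pos']-L@[.0004,-.0013,.009]
print('lid',np.round(proj('wrist',O+np.array([[68,34,2],[68,0,2],[55,61,4],[-59,61,4],[55,-61,4]])/1000@L.T,c)).tolist())
x0,y0=330,100
cv2.imwrite('pics/w3.png',cv2.resize(im[100:295,300:560],(800,600),interpolation=cv2.INTER_CUBIC))
E
```

```text
time_s: 14.2
tool_pos: [0.4639, -0.0406, 0.0679]
tool_rot: [[0.008, 0.08, 0.997], [-0.002, 0.997, -0.08], [-1.0, -0.002, 0.008]]
force: [0.1, 0.4, -1.0]
grip_width: 0.0107
14.2 case mm [ 3.5 -1.4 67.9] w [ 0.4639 -0.0406  0.0679] F [ 0.1  0.4 -1. ] g 0.0107
[[0.008, -0.001, 1.0], [-0.002, 1.0, 0.001], [-1.0, -0.002, 0.008]]
case kn [[401.0, 131.0], [398.0, 177.0], [389.0, 251.0], [383.0, 292.0], [381.0, 135.0], [171.0, 136.0]]
lid [[416.0, 199.0], [407.0, 259.0], [398.0, 146.0], [158.0, 147.0], [371.0, 346.0]]
```

View pics/w3.png

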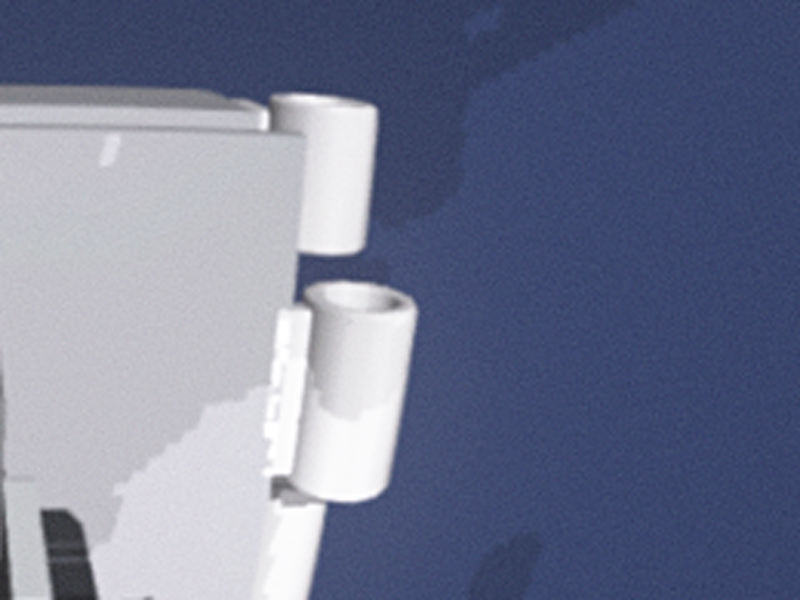

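In the crop the case's +y knuckle spans x 270–378, with its mouth centre near (324,104). The lid's knuckle mouth is at (359,300) with its lower end near (341,490). So the lid needs about +0.9 mm in x and −1 mm in y relative to my estimate. I'll correct that while lowering.

```bash
python3 -m creep '[[0,0.1,-0.015,-0.035,0,0.05,0],[0,0.1,0,0,0,0,0],[0,0,0,0,0,0,0],[0,0,0,0,0,0,0]]'
python3 - <<'E'
from h import *
st()
E
```

```text
time_s: 14.75
tool_pos: [0.4614, -0.0413, 0.0552]
tool_rot: [[0.003, 0.08, 0.997], [-0.002, 0.997, -0.08], [-1.0, -0.001, 0.003]]
force: [-0.1, -0.4, -2.0]
grip_width: 0.0106
14.75 case mm [ 1.1 -2.4 55.2] w [ 0.4614 -0.0413  0.0552] F [-0.1 -0.4 -2. ] g 0.0106
[[0.003, -0.0, 1.0], [-0.001, 1.0, 0.0], [-1.0, -0.001, 0.003]]
```

```bash
python3 -m creep '[[0,0.05,0,0,0,0,0],[0,0.05,0,0,0,0,0],[0,0,0,0,0,0,0]]'
python3 -m creep '[[0,0.03,0,0,0,0,0],[0,0.03,0,0,0,0,0],[0,0,0,0,0,0,0]]'
python3 - <<'E'
from h import *
st()
E
```

```text
time_s: 15.12
tool_pos: [0.4617, -0.0414, 0.0497]
tool_rot: [[0.003, 0.08, 0.997], [-0.002, 0.997, -0.08], [-1.0, -0.001, 0.004]]
force: [-1.5, -0.4, 2.9]
grip_width: 0.0108
time_s: 15.5
tool_pos: [0.4618, -0.0414, 0.0496]
tool_rot: [[0.002, 0.08, 0.997], [-0.002, 0.997, -0.08], [-1.0, -0.002, 0.003]]
force: [-24.9, 3.7, 45.9]
grip_width: 0.0107
15.5 case mm [ 1.5 -2.4 49.6] w [ 0.4618 -0.0414  0.0496] F [-24.9   3.7  45.9] g 0.0107
[[0.003, -0.001, 1.0], [-0.002, 1.0, 0.001], [-1.0, -0.002, 0.003]]
```

```bash
python3 -m creep '[[0,-0.05,0,0,0,0,0],[0,0,0,-0.025,0,0,0],[0,0.03,0,0,0,0,0],[0,0,0,0,0,0,0]]'
python3 - <<'E'
from h import *
st()
E
```

```text
time_s: 16.0
tool_pos: [0.4615, -0.0415, 0.0496]
tool_rot: [[0.005, 0.08, 0.997], [-0.002, 0.997, -0.08], [-1.0, -0.002, 0.006]]
force: [-8.4, 1.9, 27.4]
grip_width: 0.0108
16.0 case mm [ 1.2 -2.5 49.6] w [ 0.4615 -0.0415  0.0496] F [-8.4  1.9 27.4] g 0.0108
[[0.006, -0.0, 1.0], [-0.002, 1.0, 0.001], [-1.0, -0.002, 0.006]]
```

```bash
python3 -m creep '[[0,-0.02,0,0,0,0,0],[0,-0.01,0,-0.015,0,0,0],[0,0,0,0,0,0,0]]'
python3 - <<'E'
from h import *
st();print(readout.get_obs()['ft_torque'])
im=optics.read_camera('wrist')[:,:,::-1];np.save('pics/w4.npy',im)
im2=optics.read_camera('scene')[:,:,::-1];np.save('pics/s4.npy',im2)
a=cv2.resize(im[100:295,340:470],(400,600),interpolation=cv2.INTER_CUBIC)
b=cv2.resize(im2[160:240,210:300],(400,356),interpolation=cv2.INTER_CUBIC)
t=optics.read_camera('top')[:,:,::-1];t=cv2.resize(t[225:305,255:345],(400,356)[:2],interpolation=cv2.INTER_CUBIC)[:244]
cv2.imwrite('pics/w4.png',np.hstack([a,np.vstack([b,t])]))
E
```

```text
time_s: 16.38
tool_pos: [0.4605, -0.0414, 0.0497]
tool_rot: [[0.006, 0.08, 0.997], [-0.002, 0.997, -0.08], [-1.0, -0.002, 0.006]]
force: [3.0, -0.4, 8.0]
grip_width: 0.0109
16.38 case mm [ 0.2 -2.5 49.7] w [ 0.4605 -0.0414  0.0497] F [ 3.  -0.4  8. ] g 0.0109
[[0.006, -0.0, 1.0], [-0.002, 1.0, 0.0], [-1.0, -0.002, 0.006]]
[ 0.05998327 -0.07247789  0.01802055]
```

Run:
```python
from h import *
im=np.load('pics/w4.npy').astype(int);c=cal('wrist')
m=(im[:,:,0]-im[:,:,2])<25
for r in range(120,330,6):
    x=np.flatnonzero(m[r,340:470]);print(r,340+x.max() if len(x) else None,end=' | ')
print('case',np.round(proj('wrist',[w(p) for p in [[68,66,40],[68,40,40],[68,34,40],[68,0,40],[68,-6,40],[68,-36,40]]],c)).tolist())
```

```text
120 None | 126 None | 132 416 | 138 442 | 144 443 | 150 442 | 156 441 | 162 440 | 168 440 | 174 439 | 180 438 | 186 438 | 192 421 | 198 434 | 204 434 | 210 433 | 216 432 | 222 431 | 228 430 | 234 429 | 240 428 | 246 427 | 252 426 | 258 424 | 264 422 | 270 423 | 276 422 | 282 420 | 288 419 | 294 418 | 300 416 | 306 414 | 312 412 | 318 403 | 324 413 | case [[420.0, 133.0], [415.0, 184.0], [414.0, 195.0], [406.0, 254.0], [404.0, 264.0], [396.0, 307.0]]
```

View pics/w4.png

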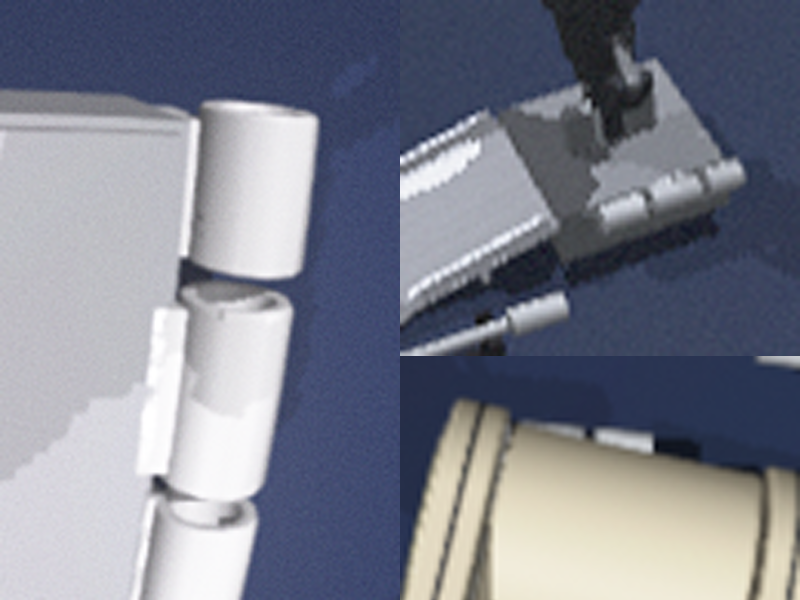

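The lid is seated: its knuckle lies in line between the case's two, with gaps on both sides, and the scene view shows the plate flat on the rim. Now to release it and go to the pin.

```bash
python3 -m creep '[[0,-0.01,0,0.008,0,0,0],[0.4,0,0,0,0,0,0],[0.4,0,0,0,0,0,0],[0.4,0,0,0,0,0,0],[0.4,0,0,0,0,0,0],[0.4,-0.5,0,0,0,0,0],[0.5,-0.8,0,0,0,0,0],[0.7,-0.3,0,0.3,0,0,0]]'
python3 - <<'E'
from h import *
st()
P=np.array([.5797,-.1534,0]);T=down(-.101)
plan([(P+[0,0,.11],T,4),(P+[0,0,.0263],T,4)],.7)
E
```

```text
time_s: 17.52
tool_pos: [0.4784, -0.0427, 0.1486]
tool_rot: [[0.007, 0.08, 0.997], [-0.002, 0.997, -0.08], [-1.0, -0.002, 0.007]]
force: [0.8, -0.5, -0.0]
grip_width: 0.0589
17.52 case mm [ 18.1  -2.3 148.6] w [ 0.4784 -0.0427  0.1486] F [ 0.8 -0.5 -0. ] g 0.0589
[[0.007, -0.001, 1.0], [-0.002, 1.0, 0.001], [-1.0, -0.002, 0.007]]
[0.7, 0.16, -0.43, 0.46, 0.06, 0.02, 0.01]
[0.7, 0.16, -0.42, 0.46, 0.06, 0.02, 0.01]
[0.7, 0.16, -0.42, 0.46, 0.06, 0.02, 0.01]
[0.7, 0.16, -0.42, 0.46, 0.06, 0.02, 0.01]
-
[0.7, 0.35, 0.0, 0.0, 0.0, 0.0, 0.0]
[0.7, 0.35, 0.0, 0.0, 0.0, 0.0, 0.0]
[0.7, 0.35, 0.0, 0.0, 0.0, 0.0, 0.0]
[0.7, 0.35, 0.0, 0.0, 0.0, 0.0, 0.0]
-
```

```bash
python3 -m creep '[[0.6,0.1,-0.43,0.46,0.06,0.02,0.01],[0.6,0.16,-0.42,0.46,0.06,0.02,0.01],[0.6,0.16,-0.42,0.46,0.06,0.02,0.01],[0.6,0.16,-0.42,0.46,0.06,0.02,0.01],[0.6,0,0,0,0,0,0],[0.6,0,0,0,0,0,0]]'
python3 - <<'E'
from h import *
st();c=cal('wrist');im=optics.read_camera('wrist')[:,:,::-1].astype(int);np.save('pics/w5.npy',im)
Z=R.from_euler('z',-.101).as_matrix();O=np.array([.5777,-.1733,.045])
q=proj('wrist',O+np.array([[0,36,0],[0,20,0],[0,0,0],[0,-20,0],[0,-60,0],[0,-112,0],[9,20,0],[-9,20,0]])/1000@Z.T,c);print(np.round(q,1).tolist())
m=((im[:,:,0]-im[:,:,2])<25)&(im[:,:,1]>90)
for r in range(int(q[0,1])-25,int(q[5,1])+15,6):
    x=np.flatnonzero(m[r,220:360]);x=x+220
    print(r,np.split(x,np.flatnonzero(np.diff(x)>1)+1).__len__() if len(x) else 0,[(int(s[0]),int(s[-1])) for s in np.split(x,np.flatnonzero(np.diff(x)>1)+1)] if len(x) else '')
E
```

```text
time_s: 18.27
tool_pos: [0.5778, -0.1528, 0.1103]
tool_rot: [[-0.005, 0.101, 0.995], [0.003, 0.995, -0.101], [-1.0, 0.003, -0.005]]
force: [-0.5, 0.2, 0.6]
grip_width: 0.0511
18.27 case mm [ 126.1 -104.1  110.3] w [ 0.5778 -0.1528  0.1103] F [-0.5  0.2  0.6] g 0.0511
[[-0.005, 0.021, 1.0], [0.003, 1.0, -0.021], [-1.0, 0.003, -0.005]]
[[286.4, 200.5], [286.4, 222.8], [286.4, 248.9], [286.4, 273.1], [286.4, 315.7], [286.4, 360.4], [299.6, 222.7], [273.3, 222.7]]
175 0 
181 0 
187 0 
193 0 
199 1 [(279, 302)]
205 1 [(278, 303)]
211 1 [(278, 303)]
217 1 [(278, 303)]
223 1 [(278, 302)]
229 1 [(278, 302)]
235 1 [(278, 302)]
241 1 [(278, 302)]
247 1 [(278, 301)]
253 1 [(284, 296)]
259 3 [(220, 227), (284, 295), (344, 353)]
265 3 [(220, 226), (284, 295), (346, 355)]
271 3 [(220, 224), (284, 295), (348, 358)]
277 3 [(220, 222), (284, 295), (350, 359)]
283 3 [(220, 220), (284, 295), (352, 359)]
289 2 [(284, 294), (354, 359)]
295 2 [(284, 294), (356, 359)]
301 2 [(284, 294), (356, 359)]
307 1 [(284, 294)]
313 1 [(284, 294)]
319 1 [(286, 292)]
325 1 [(286, 292)]
331 1 [(285, 291)]
337 1 [(285, 291)]
343 1 [(285, 291)]
349 1 [(285, 291)]
355 1 [(286, 291)]
361 0 
367 0 
373 0
```

Run:
```python
from h import *
P=np.array([.5823,-.1537,.0263]);plan([(P,down(-.113),4)],.6)
```

```text
[0.6, 0.35, -0.0, 0.02, 0.03, -0.01, -0.01]
[0.6, 0.35, -0.0, 0.02, 0.03, -0.01, -0.01]
[0.6, 0.35, -0.0, 0.02, 0.03, -0.01, -0.01]
[0.6, 0.35, -0.0, 0.02, 0.03, -0.01, -0.01]
-
```

```bash
python3 -m creep '[[0.6,0.35,0,0.02,0.03,-0.01,-0.01],[0.6,0.35,0,0.02,0.03,-0.01,-0.01],[0.6,0.35,0,0.02,0.03,-0.01,-0.01],[0.6,0.35,0,0.02,0.03,-0.01,-0.01],[0.6,0,0,0,0,0,0],[0.6,0,0,0,0,0,0]]'
python3 -c "
from h import *
st()"
python3 -m creep '[[0.2,0,0,0,0,0,0],[0.2,0,0,0,0,0,0],[0,0,0,0,0,0,0],[0,0,0,0,0,0,0],[0,0,0,0,0,0,0],[0,0,0,0,0,0,0]]' 60
python3 -c "
from h import *
st()"
```

```text
time_s: 19.08
tool_pos: [0.5832, -0.1536, 0.0275]
tool_rot: [[0.0, 0.111, 0.994], [-0.002, 0.994, -0.111], [-1.0, -0.002, 0.0]]
force: [0.4, 0.9, 0.6]
grip_width: 0.0512
19.07 case mm [ 131.6 -104.4   27.5] w [ 0.5832 -0.1536  0.0275] F [0.4 0.9 0.6] g 0.0512
[[0.0, 0.031, 1.0], [-0.002, 1.0, -0.031], [-1.0, -0.002, 0.0]]
time_s: 19.82
tool_pos: [0.5834, -0.1538, 0.0272]
tool_rot: [[0.001, 0.111, 0.994], [-0.002, 0.994, -0.111], [-1.0, -0.002, 0.001]]
force: [1.1, -0.2, 4.6]
grip_width: 0.0162
19.82 case mm [ 131.8 -104.6   27.2] w [ 0.5834 -0.1538  0.0272] F [ 1.1 -0.2  4.6] g 0.0162
[[0.001, 0.031, 1.0], [-0.002, 1.0, -0.031], [-1.0, -0.002, 0.001]]
```

```bash
python3 -m creep '[[0,-0.2,0,0,0,0,0],[0,-0.5,0,0,0,0,0],[0,-0.8,0,0,0,0,0],[0,-0.3,0,0,0,0,0],[0,0,0,0,0,0,0]]' 60
python3 - <<'E'
from h import *
st()
T=down(CY);plan([(w([68,218,90]),T,6),(w([68,218,23]),T,3)],0)
im=optics.read_camera('wrist')[:,:,::-1].astype(int);np.save('pics/w6.npy',im)
o=readout.get_obs();M=np.array(o['tool_rot']);c=cal('wrist')
q=proj('wrist',o['tool_pos']+np.array([[-.0178,y/1000,0] for y in (16,0,-20,-40,-60,-80,-100,-132)])@M.T,c);print(np.round(q,1).tolist())
m=((im[:,:,0]-im[:,:,2])<25)&(im[:,:,1]>90)
for r in range(180,390,10):
    x=np.flatnonzero(m[r,240:335])+240
    print(r,[(int(s[0]),int(s[-1])) for s in np.split(x,np.flatnonzero(np.diff(x)>1)+1)] if len(x) else '',end=';')
E
```

```text
time_s: 20.45
tool_pos: [0.5837, -0.1538, 0.1361]
tool_rot: [[0.002, 0.111, 0.994], [-0.002, 0.994, -0.111], [-1.0, -0.002, 0.002]]
force: [-0.6, 0.3, -1.5]
grip_width: 0.0164
20.45 case mm [ 132.1 -104.6  136.1] w [ 0.5837 -0.1538  0.1361] F [-0.6  0.3 -1.5] g 0.0164
[[0.002, 0.031, 1.0], [-0.002, 1.0, -0.031], [-1.0, -0.002, 0.002]]
[0, 0.13, 0.89, -0.21, -0.06, 0.0, 0.0]
[0, 0.13, 0.89, -0.2, -0.06, 0.0, 0.0]
[0, 0.13, 0.89, -0.2, -0.06, 0.0, 0.0]
[0, 0.13, 0.89, -0.19, -0.06, 0.0, 0.0]
[0, 0.13, 0.89, -0.19, -0.06, 0.0, 0.0]
[0, 0.13, 0.9, -0.18, -0.06, 0.0, 0.0]
-
[0, 0.37, 0.0, 0.0, 0.0, 0.0, 0.0]
[0, 0.37, 0.0, 0.0, 0.0, 0.0, 0.0]
[0, 0.37, 0.0, 0.0, 0.0, 0.0, 0.0]
-
[[281.8, 259.3], [282.0, 290.1], [282.3, 323.7], [282.5, 352.5], [282.8, 376.9], [283.0, 397.7], [283.2, 415.6], [283.4, 439.1]]
180 ;190 ;200 ;210 ;220 ;230 ;240 ;250 [(277, 294)];260 [(255, 265), (267, 317)];270 [(253, 263), (268, 305), (308, 318)];280 [(251, 262), (268, 303), (309, 320)];290 [(249, 261), (269, 303), (310, 322)];300 [(259, 261), (269, 303), (310, 314)];310 [(270, 302)];320 [(270, 302)];330 [(274, 296)];340 [(278, 290)];350 [(278, 289)];360 [(279, 289)];370 ;380 ;
```

```bash
python3 -m creep '[[0,0.13,0.89,-0.21,-0.06,0,0],[0,0.13,0.89,-0.2,-0.06,0,0],[0,0.13,0.89,-0.2,-0.06,0,0],[0,0.13,0.89,-0.19,-0.06,0,0],[0,0.13,0.89,-0.19,-0.06,0,0],[0,0.13,0.9,-0.18,-0.06,0,0]]' 60
python3 -m creep '[[0,0.37,0,0,0,0,0],[0,0.37,0,0,0,0,0],[0,0.37,0,0,0,0,0],[0,0,0,0,0,0,0],[0,0,0,0,0,0,0]]'
python3 - <<'E'
from h import *
st();o=readout.get_obs();M=np.array(o['tool_rot'])
for n in ('top','scene'):
    im=optics.read_camera(n)[:,:,::-1].astype(int);np.save(f'pics/{n}7.npy',im);c=cal(n)
    q=proj(n,o['tool_pos']+np.array([[-.0178,y/1000,0] for y in (16,0,-20,-40,-60,-80,-100,-120,-132)])@M.T,c);print(n,np.round(q,1).tolist())
    print('bore',np.round(proj(n,[w(p) for p in [[68,66,40],[68,40,40],[68,-6,40],[68,-36,40]]],c),1).tolist())
    m=((im[:,:,0]-im[:,:,2])<25)&(im[:,:,1]>70)
    for u in np.linspace(q[2,0],q[8,0]+(q[8,0]-q[7,0]),12).astype(int):
        v=int(np.interp(u,*(q[np.argsort(q[:,0])].T)));s=np.flatnonzero(m[v-14:v+15,u])+v-14
        print(u,v,[(int(a[0]),int(a[-1])) for a in np.split(s,np.flatnonzero(np.diff(s)>1)+1)] if len(s) else '',end='; ')
    print()
E
```

```text
time_s: 21.25
tool_pos: [0.5422, 0.174, 0.0843]
tool_rot: [[-0.005, 0.08, 0.997], [-0.002, 0.997, -0.08], [-1.0, -0.003, -0.005]]
force: [0.7, 0.7, -1.1]
grip_width: 0.0161
time_s: 21.88
tool_pos: [0.5439, 0.1726, 0.0202]
tool_rot: [[-0.002, 0.08, 0.997], [-0.002, 0.997, -0.08], [-1.0, -0.002, -0.002]]
force: [1.1, 0.6, 0.3]
grip_width: 0.016
21.88 case mm [ 66.1 217.5  20.2] w [0.5439 0.1726 0.0202] F [1.1 0.6 0.3] g 0.016
[[-0.002, -0.0, 1.0], [-0.002, 1.0, 0.0], [-1.0, -0.002, -0.002]]
top [[197.2, 235.9], [203.9, 236.5], [212.3, 237.3], [220.8, 238.1], [229.2, 239.0], [237.6, 239.8], [246.1, 240.6], [254.5, 241.4], [259.6, 241.9]]
bore [[267.9, 241.9], [278.9, 242.9], [298.3, 244.8], [311.0, 246.0]]
212 237 [(231, 251)]; 217 237 [(237, 240), (250, 251)]; 221 238 [(237, 240)]; 226 238 [(238, 241)]; 231 239 [(238, 241)]; 236 239 [(239, 242)]; 240 240 [(239, 242)]; 245 240 [(240, 243)]; 250 240 [(240, 243)]; 255 241 [(241, 244)]; 259 241 ; 264 241 ; 
scene [[332.5, 180.9], [328.1, 182.5], [322.6, 184.5], [317.0, 186.5], [311.4, 188.5], [305.7, 190.6], [300.0, 192.6], [294.2, 194.7], [290.7, 196.0]]
bore [[285.2, 198.0], [277.4, 200.8], [263.5, 205.8], [254.2, 209.2]]
322 184 [(184, 186)]; 319 185 [(185, 187)]; 316 186 [(186, 188)]; 312 188 [(187, 190)]; 309 189 [(188, 191)]; 306 190 [(189, 192)]; 303 191 [(190, 193)]; 300 192 [(191, 194)]; 296 194 [(193, 195)]; 293 195 [(194, 196)]; 290 195 ; 287 195 [(199, 200)];
```

```bash
cat > cen.py <<'E'
from h import *
def cen(im,u,v,h):
    p=im[v-h:v+h+1,u,2].astype(float);b=np.minimum(p[0],p[-1]);bg=np.linspace(p[0],p[-1],len(p));wt=np.clip(p-np.maximum(bg,0)-15,0,None)
    return (wt*np.arange(v-h,v+h+1)).sum()/max(wt.sum(),1e-9)
E
python3 - <<'E'
from cen import *
for n in ('top','scene'):
    im=np.load(f'pics/{n}7.npy')
    if n=='top':
        for u in (269,272,275,278): print(u,im[232:256,u,2].tolist())
        us=range(219,256,3);l=[(u,cen(im,u,int(238.1+.1*(u-221)),7)) for u in us]
    else:
        for u in (284,281,279): print(u,im[188:214,u,2].tolist())
        us=range(294,319,3);l=[(u,cen(im,u,int(195-.362*(u-293)),6)) for u in us]
    l=np.array(l);print(np.round(l,1).tolist());print(n,'fit slope,val',np.polyfit(l[:,0]-270,l[:,1],1))
    c=cal(n);b=proj(n,[w([68,66,40]),w([68,-36,40])],c);s=(b[1]-b[0]);print('bore slope',s[1]/s[0],'at270',b[0,1]+(270-b[0,0])*s[1]/s[0])
E
```

```text
269 [17, 17, 17, 18, 18, 29, 67, 100, 113, 122, 121, 113, 104, 93, 81, 65, 65, 70, 75, 79, 81, 83, 85, 86]
272 [17, 18, 18, 17, 18, 21, 62, 95, 108, 117, 121, 117, 108, 99, 93, 81, 80, 90, 89, 90, 90, 90, 89, 90]
275 [17, 18, 18, 18, 18, 17, 52, 86, 101, 111, 117, 118, 113, 105, 96, 93, 88, 87, 89, 89, 90, 90, 90, 90]
278 [18, 17, 19, 17, 18, 17, 37, 73, 97, 103, 107, 107, 102, 93, 81, 82, 83, 85, 89, 90, 89, 89, 89, 89]
[[219.0, 238.4], [222.0, 238.7], [225.0, 239.1], [228.0, 239.4], [231.0, 239.7], [234.0, 240.1], [237.0, 240.4], [240.0, 240.7], [243.0, 241.1], [246.0, 241.4], [249.0, 241.6], [252.0, 242.0], [255.0, 242.4]]
top fit slope,val [1.10226638e-01 2.44012139e+02]
bore slope 0.09672576741737463 at270 242.06518548215394
284 [55, 58, 62, 64, 52, 47, 50, 63, 100, 120, 119, 107, 98, 98, 78, 44, 38, 32, 31, 29, 29, 26, 32, 30, 32, 38]
281 [55, 50, 45, 50, 55, 76, 89, 86, 85, 102, 116, 116, 107, 102, 96, 87, 72, 73, 54, 31, 31, 37, 24, 32, 31, 35]
279 [47, 62, 80, 82, 88, 91, 89, 87, 83, 103, 124, 131, 123, 110, 92, 84, 80, 69, 70, 49, 25, 32, 37, 30, 36, 28]
[[294.0, 194.4], [297.0, 193.3], [300.0, 192.4], [303.0, 191.3], [306.0, 190.3], [309.0, 189.3], [312.0, 188.3], [315.0, 187.3], [318.0, 186.7]]
scene fit slope,val [ -0.32619482 202.09134314]
bore slope -0.36015215492224156 at270 203.48071951555147
```

```bash
cat > pinsolve.py <<'E'
from cen import *
def solve(tag,ys_top,ys_sc,tcp):
    # residual rows of pin vs bore line in case frame (dx,dz) at fractions along y: fit 4 params
    lines=[]
    for n,us in (('top',ys_top),('scene',ys_sc)):
        im=np.load(f'pics/{n}{tag}.npy');c=cal(n)
        Y=np.linspace(60,200,141);P=np.array([w([68,y,40]) for y in Y]);q=proj(n,P,c)
        gx=proj(n,[w([69,y,40]) for y in Y],c)-q;gz=proj(n,[w([68,y,41]) for y in Y],c)-q;t=np.gradient(q,axis=0)
        for u in us:
            i=np.argmin(abs(q[:,0]-u));v=q[i,1]+(u-q[i,0])*t[i,1]/t[i,0]
            r=cen(im,u,int(round(v)),7)-v
            kx=gx[i,1]-gx[i,0]*t[i,1]/t[i,0];kz=gz[i,1]-gz[i,0]*t[i,1]/t[i,0]
            y=(Y[i]-tcp)/100;lines.append(([kx,kz,kx*y,kz*y],r))
    A=np.array([l[0] for l in lines]);b=np.array([l[1] for l in lines])
    s=np.linalg.lstsq(A,b,rcond=None)[0];print('pin minus bore at grip dx,dz mm',np.round(s[:2],2),'slope per 100mm',np.round(s[2:],2),'res',np.round(np.std(A@s-b),2))
    d=(66-tcp)/100;print('at mouth dx,dz',np.round(s[:2]+s[2:]*d,2))
E
python3 -c "
from pinsolve import *
solve('7',range(219,256,3),range(294,319,3),217.5)"
```

```text
pin minus bore at grip dx,dz mm [-2.18 -4.19] slope per 100mm [ 1.47 -1.72] res 0.04
at mouth dx,dz [-4.4  -1.58]
```

```bash
python3 -m creep '[[0,-0.033,0,0.033,-0.08,0,0],[0,0,0,0,-0.08,0,0],[0,0,0,0,0,0,0],[0,0,0,0,0,0,0]]'
python3 - <<'E'
from pinsolve import *
st();tcp=c_(readout.get_obs()['tool_pos'])[1]
for n in ('top','scene'): np.save(f'pics/{n}8.npy',optics.read_camera(n)[:,:,::-1].astype(int))
solve('8',range(219,256,3),range(294,313,3),tcp)
E
```

```text
time_s: 22.48
tool_pos: [0.5465, 0.1726, 0.0228]
tool_rot: [[-0.001, 0.066, 0.998], [-0.001, 0.998, -0.066], [-1.0, -0.001, -0.0]]
force: [0.5, 0.4, -0.7]
grip_width: 0.0163
22.48 case mm [ 68.7 217.7  22.8] w [0.5465 0.1726 0.0228] F [ 0.5  0.4 -0.7] g 0.0163
[[-0.0, -0.014, 1.0], [-0.001, 1.0, 0.014], [-1.0, -0.001, -0.0]]
pin minus bore at grip dx,dz mm [ 0.3  -0.52] slope per 100mm [ 0.04 -0.29] res 0.1
at mouth dx,dz [ 0.24 -0.08]
```

```bash
python3 -m creep '[[0,0,-0.13,-0.002,0,0,0],[0,0,-0.13,-0.002,0,0,0],[0,0,-0.13,-0.002,0,0,0],[0,0,-0.13,-0.002,0,0,0],[0,0,0,0,0,0,0]]'
python3 -c "
from h import *
st()"
python3 -m creep '[[0,0,-0.13,-0.002,0,0,0],[0,0,-0.13,-0.002,0,0,0],[0,0,0,0,0,0,0]]'
python3 -c "
from h import *
st()"
```

```text
time_s: 23.2
tool_pos: [0.5439, 0.1407, 0.0228]
tool_rot: [[-0.001, 0.067, 0.998], [-0.001, 0.998, -0.067], [-1.0, -0.001, -0.001]]
force: [0.5, 0.2, -1.0]
grip_width: 0.0161
23.2 case mm [ 68.7 185.8  22.8] w [0.5439 0.1407 0.0228] F [ 0.5  0.2 -1. ] g 0.0161
[[-0.001, -0.013, 1.0], [-0.002, 1.0, 0.013], [-1.0, -0.001, -0.001]]
time_s: 23.58
tool_pos: [0.5426, 0.1253, 0.0228]
tool_rot: [[-0.001, 0.067, 0.998], [-0.002, 0.998, -0.067], [-1.0, -0.002, -0.001]]
force: [0.2, 0.3, -0.9]
grip_width: 0.0163
23.57 case mm [ 68.6 170.3  22.8] w [0.5426 0.1253 0.0228] F [ 0.2  0.3 -0.9] g 0.0163
[[-0.001, -0.014, 1.0], [-0.002, 1.0, 0.014], [-1.0, -0.002, -0.001]]
```

```bash
python3 -m creep '[[0,0,-0.1,-0.002,0,0,0],[0,0,-0.1,-0.002,0,0,0],[0,0,0,0,0,0,0]]'
python3 -c "
from h import *
st()"
python3 -m creep '[[0,0,-0.13,-0.002,0,0,0],[0,0,-0.13,-0.002,0,0,0],[0,0,-0.13,-0.002,0,0,0],[0,0,0,0,0,0,0]]'
python3 -c "
from h import *
st()"
```

```text
time_s: 23.95
tool_pos: [0.5416, 0.1135, 0.0228]
tool_rot: [[-0.001, 0.067, 0.998], [-0.001, 0.998, -0.067], [-1.0, -0.002, -0.001]]
force: [-0.4, 0.0, -0.2]
grip_width: 0.0161
23.95 case mm [ 68.6 158.5  22.8] w [0.5416 0.1135 0.0228] F [-0.4  0.  -0.2] g 0.0161
[[-0.0, -0.014, 1.0], [-0.002, 1.0, 0.014], [-1.0, -0.002, -0.001]]
time_s: 24.45
tool_pos: [0.5397, 0.0899, 0.0229]
tool_rot: [[-0.001, 0.067, 0.998], [-0.001, 0.998, -0.067], [-1.0, -0.002, -0.001]]
force: [-0.3, 0.7, -0.5]
grip_width: 0.0162
24.45 case mm [ 68.6 134.8  22.9] w [0.5397 0.0899 0.0229] F [-0.3  0.7 -0.5] g 0.0162
[[-0.0, -0.013, 1.0], [-0.002, 1.0, 0.013], [-1.0, -0.002, -0.001]]
```

```bash
python3 -m creep '[[0,0,-0.12,-0.002,0,0,0],[0,0,-0.12,-0.002,0,0,0],[0,0,-0.12,-0.002,0,0,0],[0,0,0,0,0,0,0]]'
python3 -c "
from h import *
st()"
python3 -m creep '[[0,0,-0.1,-0.002,0,0,0],[0,0,-0.1,-0.002,0,0,0],[0,0,-0.07,-0.002,0,0,0],[0,0,0,0,0,0,0]]'
python3 -c "
from h import *
st()"
```

```text
time_s: 24.95
tool_pos: [0.5379, 0.0685, 0.0229]
tool_rot: [[-0.001, 0.067, 0.998], [-0.001, 0.998, -0.067], [-1.0, -0.001, -0.0]]
force: [0.3, 1.1, -0.4]
grip_width: 0.0156
24.95 case mm [ 68.5 113.3  22.9] w [0.5379 0.0685 0.0229] F [ 0.3  1.1 -0.4] g 0.0156
[[-0.0, -0.014, 1.0], [-0.001, 1.0, 0.014], [-1.0, -0.001, -0.0]]
time_s: 25.45
tool_pos: [0.5365, 0.0526, 0.023]
tool_rot: [[-0.001, 0.067, 0.998], [-0.001, 0.998, -0.067], [-1.0, -0.001, -0.0]]
force: [-1.1, 0.3, -0.6]
grip_width: 0.0161
25.45 case mm [68.4 97.4 23. ] w [0.5365 0.0526 0.023 ] F [-1.1  0.3 -0.6] g 0.0161
[[-0.0, -0.014, 1.0], [-0.001, 1.0, 0.014], [-1.0, -0.001, -0.0]]
```

```bash
python3 -m creep '[[0,0,-0.06,-0.001,0,0,0],[0,0,-0.05,-0.001,0,0,0],[0,0,0,0,0,0,0]]'
python3 -c "
from h import *
st()"
python3 -m creep '[[0,0,-0.04,0,0,0,0],[0,0,0,0,0,0,0]]'
python3 -c "
from h import *
st()"
```

```text
time_s: 25.82
tool_pos: [0.536, 0.0462, 0.023]
tool_rot: [[-0.001, 0.066, 0.998], [-0.001, 0.998, -0.066], [-1.0, -0.001, -0.0]]
force: [-0.3, -0.4, -0.9]
grip_width: 0.0162
25.82 case mm [68.4 90.9 23. ] w [0.536  0.0462 0.023 ] F [-0.3 -0.4 -0.9] g 0.0162
[[-0.0, -0.014, 1.0], [-0.001, 1.0, 0.014], [-1.0, -0.001, -0.0]]
time_s: 26.08
tool_pos: [0.5358, 0.0439, 0.023]
tool_rot: [[-0.001, 0.066, 0.998], [-0.001, 0.998, -0.066], [-1.0, -0.001, -0.0]]
force: [0.4, 0.4, -0.6]
grip_width: 0.0162
26.07 case mm [68.4 88.6 23. ] w [0.5358 0.0439 0.023 ] F [ 0.4  0.4 -0.6] g 0.0162
[[-0.0, -0.014, 1.0], [-0.001, 1.0, 0.014], [-1.0, -0.001, -0.0]]
```

```bash
python3 -m creep '[[0,0,-0.025,0,0,0,0],[0,0,0,0,0,0,0]]'
python3 -m creep '[[0,0,-0.025,0,0,0,0],[0,0,0,0,0,0,0]]'
python3 -c "
from h import *
st()"
```

```text
time_s: 26.32
tool_pos: [0.5357, 0.0425, 0.023]
tool_rot: [[-0.001, 0.066, 0.998], [-0.001, 0.998, -0.066], [-1.0, -0.001, -0.0]]
force: [-1.3, -0.8, -0.6]
grip_width: 0.0162
time_s: 26.58
tool_pos: [0.5356, 0.0409, 0.023]
tool_rot: [[-0.001, 0.066, 0.998], [-0.001, 0.998, -0.066], [-1.0, -0.001, -0.0]]
force: [-0.2, -0.6, -1.4]
grip_width: 0.0161
26.57 case mm [68.4 85.6 23. ] w [0.5356 0.0409 0.023 ] F [-0.2 -0.6 -1.4] g 0.0161
[[-0.0, -0.014, 1.0], [-0.001, 1.0, 0.014], [-1.0, -0.001, -0.0]]
```

```bash
python3 -m creep '[[0,0,-0.025,0,0,0,0],[0,0,0,0,0,0,0]]' | grep -E 'pos|force'
python3 -m creep '[[0,0,-0.02,0,0,0,0],[0,0,0,0,0,0,0]]'| grep -E 'pos|force'
python3 -c "
from h import *
st()"
```

```text
tool_pos: [0.5356, 0.0401, 0.023]
force: [-0.5, 5.1, -0.3]
tool_pos: [0.5355, 0.04, 0.023]
force: [0.8, 10.4, -0.8]
27.07 case mm [68.4 84.7 23. ] w [0.5355 0.04   0.023 ] F [ 0.8 10.4 -0.8] g 0.0161
[[-0.0, -0.015, 1.0], [0.001, 1.0, 0.015], [-1.0, 0.001, -0.0]]
```

```bash
python3 -m creep '[[0,0,-0.03,0,0,0,0],[0,0,0,0,0,0,0]]'| grep -E 'pos|force'
python3 -m creep '[[0,0,0.04,0,0,0,0],[0,0,0,0,0,0,0]]'| grep -E 'pos|force'
python3 - <<'E'
from h import *
st();c=cal('wrist');im=optics.read_camera('wrist')[:,:,::-1].astype(int);np.save('pics/w9.npy',im)
q=proj('wrist',[w(p) for p in [[68,102,40],[68,66,40],[68,66,50],[68,40,40],[68,-6,40]]],c);print(np.round(q,1).tolist())
u=int(round(q[1,0]))
for d in (-8,0,3,8): print(u+d,im[int(q[0,1])-8:int(q[3,1])+6:1,u+d,1].tolist())
E
```

```text
tool_pos: [0.5355, 0.0399, 0.023]
force: [1.7, 20.1, -0.4]
tool_pos: [0.5356, 0.04, 0.023]
force: [0.7, 8.1, -0.9]
27.57 case mm [68.5 84.7 23. ] w [0.5356 0.04   0.023 ] F [ 0.7  8.1 -0.9] g 0.0162
[[-0.0, -0.015, 1.0], [-0.0, 1.0, 0.015], [-1.0, -0.0, -0.0]]
[[281.5, 255.6], [280.9, 320.6], [280.6, 334.0], [280.6, 357.4], [280.2, 406.5]]
273 [98, 105, 98, 119, 183, 231, 235, 238, 239, 238, 238, 237, 238, 239, 238, 238, 241, 246, 250, 249, 248, 247, 247, 247, 248, 248, 247, 248, 248, 248, 247, 249, 248, 249, 249, 249, 249, 249, 249, 250, 249, 250, 249, 250, 249, 250, 250, 249, 250, 250, 250, 250, 250, 251, 249, 250, 250, 250, 251, 250, 251, 251, 250, 251, 250, 251, 253, 254, 255, 255, 255, 255, 255, 255, 255, 255, 255, 255, 255, 255, 255, 255, 253, 253, 254, 245, 219, 208, 206, 210, 207, 207, 211, 209, 206, 205, 212, 202, 207, 208, 209, 208, 208, 208, 208, 209, 208, 208, 209, 214, 207, 211, 210, 209, 214, 211]
281 [102, 106, 170, 236, 236, 234, 236, 233, 234, 236, 238, 240, 239, 237, 239, 240, 241, 238, 241, 251, 255, 254, 254, 254, 254, 254, 254, 254, 254, 254, 254, 254, 254, 254, 
[... 879 characters left out ...]
 228, 227, 227, 229, 229, 228, 229, 228, 226, 227, 226, 227, 227, 225, 227, 226, 226, 227, 225, 226, 226, 226, 226]
289 [102, 123, 186, 231, 233, 236, 236, 236, 236, 235, 235, 238, 239, 243, 242, 239, 240, 241, 241, 248, 255, 255, 255, 255, 254, 254, 255, 255, 255, 254, 255, 254, 254, 255, 254, 254, 254, 254, 254, 254, 254, 254, 254, 254, 254, 254, 254, 254, 254, 254, 255, 255, 255, 254, 255, 255, 255, 255, 255, 255, 255, 255, 255, 255, 255, 255, 255, 255, 255, 255, 255, 255, 255, 255, 255, 255, 255, 255, 255, 255, 255, 255, 255, 255, 255, 253, 254, 255, 255, 251, 229, 226, 227, 225, 228, 226, 228, 228, 226, 225, 227, 223, 226, 225, 226, 224, 226, 227, 222, 224, 224, 221, 220, 222, 221, 222]
```

```bash
python3 -m creep '[[0,0,0.015,0,0,0,0],[0.4,0,0,0,0,0,0],[0.4,0,0,0,0,0,0],[0.4,0,0,0,0,0,0],[0.4,0,0,0,0,0,0],[0.4,-0.5,0,0,0,0,0],[0.4,-0.8,0,0,0,0,0],[0.4,-0.8,0,0,0,0,0]]'| grep -E 'pos|force|width'
python3 -m creep '[[0.4,0,0.9,0.2,0,0,0],[0.4,0,0.9,0.2,0,0,0],[0.4,0,0,0,0,0,0],[0.4,0,0,0,0,0,0]]'| grep -E 'time|force'
python3 - <<'E'
from h import *
t=optics.read_camera('top')[:,:,::-1].astype(int);c=cal('top');np.save('pics/top10.npy',t)
q=proj('top',[w([68,102,40]),w([68,66,40]),w([68,-36,40]),w([68,-46,40])],c);print(np.round(q,1).tolist())
for d in (0,-2):
  print([int(t[int(round(q[0,1]+(u-q[0,0])*.0967))+d,u,1]) for u in range(244,322)])
print('vert at shoulder', [t[234:250,u,2].tolist() for u in (260,266,268,271)])
m=(np.abs(t-np.load('pics/top0.npy')).max(2)>40);ys,xs=np.nonzero(m)
# bystanders change
for n,(u,v) in dict(phone=(238,149),jar=(131,173),chg=(445,203)).items(): print(n,int(m[v-25:v+25,u-35:u+35].sum()))
# lid plate corners predicted and local contrast
print(np.round(proj('top',[w(p) for p in [[55,61,42],[55,-61,42],[-59,-61,42],[-59,61,42]]],c),1).tolist())
E
```

```text
tool_pos: [0.5352, 0.0399, 0.15]
force: [0.4, 0.5, 0.7]
grip_width: 0.0347
time_s: 29.12
force: [-0.2, -0.1, 0.1]
[[252.6, 240.4], [267.9, 241.9], [311.0, 246.0], [315.2, 246.4]]
[52, 52, 53, 52, 52, 53, 52, 52, 71, 107, 119, 120, 121, 122, 122, 144, 180, 180, 161, 117, 116, 119, 114, 100, 101, 123, 123, 124, 123, 122, 120, 119, 120, 118, 118, 110, 90, 99, 120, 125, 122, 123, 124, 123, 122, 121, 120, 119, 118, 117, 117, 116, 106, 89, 95, 117, 128, 128, 127, 128, 126, 126, 125, 124, 124, 121, 121, 119, 119, 122, 114, 76, 23, 22, 21, 22, 22, 22]
[52, 52, 52, 54, 53, 52, 52, 45, 39, 78, 117, 115, 114, 112, 111, 109, 108, 105, 103, 101, 99, 110, 103, 89, 97, 116, 113, 112, 109, 108, 106, 114, 113, 113, 109, 89, 48, 65, 94, 103, 99, 114, 112, 110, 108, 106, 105, 102, 101, 100, 97, 90, 87, 62, 71, 98, 116, 114, 112, 110, 108, 105, 116, 114, 113, 112, 109, 92, 43, 27, 21, 22, 22, 21, 22, 21, 21, 22]
vert at shoulder [[39, 38, 38, 50, 81, 106, 114, 178, 199, 160, 118, 69, 37, 36, 37, 38], [37, 34, 32, 25, 60, 92, 102, 106, 111, 114, 109, 81, 39, 17, 18, 18], [37, 29, 18, 23, 54, 84, 96, 96, 98, 98, 94, 83, 55, 33, 33, 34], [18, 19, 17, 23, 62, 97, 110, 118, 121, 116, 107, 98, 95, 85, 82, 90]]
phone 250
jar 2243
chg 0
[[269.4, 247.5], [321.2, 252.5], [317.0, 301.8], [264.5, 296.6]]
```

Run:
```python
import numpy as np
from h import *
a=np.load('pics/top0.npy').astype(int);b=np.load('pics/top10.npy')
for n,(u,v,s) in dict(jar=(131,173,20),phone=(238,149,40),chg=(445,203,20)).items():
    for im in (a,b):
        p=im[v-s:v+s,u-s:u+s];m=p.min(2)>110;y,x=np.nonzero(m);print(n,m.sum(),x.mean().round(1) if m.sum() else '',y.mean().round(1) if m.sum() else '',int(np.median(p)))
# lid flatness: plate vs bg edges on column 293 & row 275
print(b[240:312,300,1].tolist());print(b[270,255:330,1].tolist());st()
```

```text
jar 371 18.7 19.8 59
jar 1116 21.1 23.9 191
phone 1572 38.3 40.0 57
phone 1870 32.8 43.8 84
chg 400 20.1 19.7 67
chg 401 20.1 19.7 69
[26, 67, 103, 116, 127, 128, 120, 127, 143, 157, 136, 139, 171, 171, 172, 171, 170, 171, 170, 171, 171, 171, 172, 170, 164, 156, 153, 149, 150, 150, 150, 115, 120, 163, 169, 172, 173, 166, 166, 172, 172, 172, 172, 172, 172, 172, 172, 173, 172, 173, 172, 172, 172, 172, 172, 173, 174, 174, 173, 174, 137, 66, 51, 52, 52, 50, 50, 50, 50, 50, 50, 51]
[52, 49, 46, 45, 44, 45, 45, 44, 45, 44, 45, 97, 163, 174, 174, 174, 174, 174, 174, 171, 163, 160, 150, 147, 145, 154, 144, 152, 142, 131, 128, 122, 120, 118, 119, 117, 117, 118, 117, 118, 129, 149, 150, 150, 150, 150, 150, 149, 150, 153, 164, 170, 171, 171, 170, 169, 170, 149, 94, 92, 92, 92, 93, 92, 93, 122, 170, 177, 177, 177, 177, 176, 176, 177, 176]
29.18 case mm [ 90.7 192.2 148.5] w [0.5664 0.1454 0.1485] F [ 1.2 -0.3 -0.3] g 0.034
[[-0.001, -0.014, 1.0], [-0.002, 1.0, 0.014], [-1.0, -0.002, -0.001]]
```

Run:
```python
from h import *
a=np.load('pics/scene0.npy').astype(int);b=optics.read_camera('scene')[:,:,::-1].astype(int)
for n,(u,v) in dict(jar=(405,192),phone=(354,246),chg=(163,292)).items():
    d=np.abs(a-b).max(2)[v-25:v+25,u-25:u+25]; print(n,int((d>50).sum()))
    for im in (a,b):
        m=im[v-16:v+16,u-16:u+16].min(2)>130;y,x=np.nonzero(m);print(m.sum(),x.mean().round(1) if m.sum() else '',y.mean().round(1) if m.sum() else '')
```

```text
jar 0
166 17.0 12.3
162 17.1 12.3
phone 0
774 15.4 15.4
774 15.4 15.4
chg 0
346 15.7 15.6
350 15.6 15.7
```

All three bystanders are unchanged and the robot is clear, so I'm handing in.

```bash
python3 -c "
from station import manip
print(manip.sign_off())"
```

```text
the job is handed in; nothing more can be done
None
```

The job is done and handed in at about 29 s of the 67 s allowed.

**What I did**
- **Carton:** I nudged it about 11 mm sideways to centre it, then pushed it up the ramp and over the top edge. It leaned on the fingers at first; when I drew them back, it dropped flat into the case.
- **Lid:** I took it off the rack by its handle and lowered it onto the case. The first contact pressed sideways (about 25 N, with 46 N upward), so I shifted it slightly towards −x. It then rested evenly.
- **Pin:** I lined it up with the bore and slid it through all three knuckles with almost no resistance. The head stopped firmly against the outer mouth and did not move under 20 N.

**Last checks**
- **Lid:** In my last viewed picture, taken before I let go of the lid, the plate lay flat on the rim with its knuckle between the case's two. After release I only spot-checked pixel brightness there, without computing a position.
- **Pin:** In the final top image, the head end, shoulder and tip all lie where a fully inserted pin should, with no gap at the shoulder.
- **Bystanders:** The phone, jar and charger look unchanged in the scene camera.
- **Robot:** It was clear of everything when I handed in.

**Disagreements**
- **Camera offset:** The wrist camera read about 1–2 mm off in x compared with the top camera and the gripper, so I aligned the pin with the top and scene cameras.
- **Jar in top view:** The last top view seemed to show a change near the jar; I took this to be the arm in the way, and the scene camera shows the jar unmoved.

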